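# Take the seal stones out of the locked tip-out bin

## Task

Take the key from its stand, push it home in the lock and turn it to unlock the tip-out bin; then tip the bin well forward, take out every seal stone lying at its back and lay them flat on the floor of the wooden tray. Afterwards tip the bin fully shut and turn the key back to lock it, leaving the key in the lock, and leave the other things on the table where they are.

Things in the scene. Friction and masses are not known exactly. Their poses are not given: they have to be found in the camera images.
- cabinet: fixed wooden cabinet of the tip-out bin, 290 mm wide (y), 175 deep (x), 194 high. Origin on the table under the middle of the shut bin's front face; x points into it, away from the robot, z up. Its top board (z 182 to 194 mm, x 70 to 175) covers the back of the bin. The lock's 56 mm square pillar, 130 mm high, stands to its right, centred at x -40, y -195 mm
- bin (a joint): tilt of the tip-out bin about its level hinge, which lies along cabinet y at cabinet x 0, z 15 mm: 0 is shut (front upright), growing to the stop at 0.75 rad as the top of its front comes forward (-x). The hinge is stiff (0.9 N m): the bin stays where it is left, and up to 15 N at the handle moves it. When locked, the lock's bar holds it shut
- bin_floor (a point): middle of the bin floor behind the lip, in the bin's frame (origin on the hinge, axes as the cabinet's when shut) at x 106, z 55 mm; z up from the floor, moving with it. Ribs 8 mm high make three 44 mm lanes along x at y -70, 0, 70. Floor 250 wide; lip 15 high at bin x 56 to 62; rear wall x 150, up to z 90; sides up to z 115; front panel x 0 to 10, 262 wide, up to z 150
- bin_handle (a point): middle of the round steel handle bar on the bin's front: 12 mm thick, 100 mm long along y, 45 mm off the panel's face (39 mm clear behind it), in the bin's frame (origin on the hinge) at x -45, z 130 mm, 20 mm below the panel's top edge. It moves with the bin and its axes are the bin's
- lock (a joint): turn of the lock about the vertical: 0 is locked, growing anticlockwise seen from above to the stop at 1.3 rad, unlocked; light friction, stays where left. A steel bar on it, 72 mm long from the axis, 139 to 147 mm above the table, points slantwise to the front corner of the bin and blocks it when locked, and swings forward (-x) clear of it when unlocked
- lock_mouth (a point): centre of the key slot's mouth on top of the brass lock block (44 mm square), 171 mm above the table at cabinet x -40, y -195 mm; its axes turn with the lock, z up. The slot is 25 mm long along this y, 8 mm wide along this x and 36 mm deep, with a 3 mm bevel round the mouth
- key: brass key, upright, 85 mm tall, 80 g. Origin at the blade's tip, z up to the bow. Blade z 0 to 34 mm, 22 wide along x, 5 thick along y (the last 6 mm 18 by 3); flange 30 by 16 at z 34 to 40; flat bow z 40 to 85, 40 wide along x, 8 thick along y, the part to grip. Home in the lock, the flange rests on the mouth; the blade has about 0.15 rad of play in the slot
- key_stand: fixed dark wooden block 60 by 44 mm, 40 mm high, holding the key upright in a slot 30 mm deep, so that the key's tip starts 10 mm above the table; origin under its centre
- tray: loose open dark wooden tray, 130 mm (x) by 230 mm (y), walls 22 mm high and 6 mm thick, floor 6 mm thick, 0.6 kg; origin under its centre, z up
- stone0: seal stone, a blunt pale grey stone square bar 28 by 28 mm, 80 mm long along its x (a groove near one end), about 0.16 kg, origin at its centre. It starts flat on the bin's floor behind the lip, its length along the bin's depth, one in each lane between the low ribs; absent in some starts
- stone1: seal stone, a blunt pale grey stone square bar 28 by 28 mm, 80 mm long along its x (a groove near one end), about 0.16 kg, origin at its centre. It starts flat on the bin's floor behind the lip, its length along the bin's depth, one in each lane between the low ribs; absent in some starts
- stone2: seal stone, a blunt pale grey stone square bar 28 by 28 mm, 80 mm long along its x (a groove near one end), about 0.16 kg, origin at its centre. It starts flat on the bin's floor behind the lip, its length along the bin's depth, one in each lane between the low ribs; absent in some starts
- palette: white plastic palette, a bystander to leave where it is; origin under its centre
- inkstone: black inkstone, a bystander to leave where it is; origin under its centre
- brush_pot: blue pot of brushes, a bystander to leave where it is; origin under its centre
- ink_bottle: black ink bottle, a bystander to leave where it is; origin under its centre
There are look-alikes about, which are no part of the job. There is more than one size of the key; the job needs the smallest.

How it is judged:
By the outcome, as a careful person would: the job done as asked, in the order asked, and still so for the second after the job is handed in, with the robot touching nothing.
Of stone0, stone1, stone2 only 2 to 3 are there at a start; the rules pass over those that are not, and their reading is None.
At some moment in a run one of tray, stone0, stone1, stone2 may be knocked a few centimetres aside while the robot is not near it.
It also fails if it takes over 210 s, if anything falls off the work surface, if the arm or the gripper's body presses on something with over 40 N, if the wrist force passes 120 N, or if a joint passes its speed limit or range.

## Robot

A 7-joint arm with a two-finger parallel gripper is mounted at the origin on the work surface. World frame = base frame: x ahead of the robot, y to its left, z up, the work surface at z = 0. Lengths are in m, angles in rad, forces in N, time in s.
With the tool pointing down it reaches from about 0.35 to 0.9 m from the base axis. Payload 8.1 kg.
Tool frame: the origin (TCP) lies midway between the tips of the shut fingers; the grasp point (between the pads) lies 19 mm behind it; z points along the fingers, y is the direction in which the jaws open and shut (so a half turn about z gives the same grasp; the last joint's range is limited). The gripper opens to 92 mm and grips with 3 to 60 N. Pads are 19 mm wide; open, the fingers measure 130 mm over their backs; the gripper's body (75 mm by 190 mm) begins 47 mm behind the grasp point.
Start: joints at [-1.213, 0.434, 0.025, 1.573, -0.012, 1.134, -0.075], TCP at [0.278, 0.56, 0.227] pointing down, gripper open.
Joint ranges: [-2.62, 2.62], [-0.44, 2.09], [-1.27, 1.32], [0.08, 2.57], [-1.32, 4.46], [0.12, 2], [-2.74, 2.74]. Speed limits (rad/s): [2.22, 2.22, 3.01, 3.01, 3.14, 3.14, 3.14].

## Interface

Orientations are given as a rotation vector (axis times angle).
In Python, from cell import arm gives the robot as it stands. The module is installed in compiled form; this text tells all that it offers.
- The arm moves only by the tool jog_arm, never from a script. Its argument "increments" is a list of rows, each an object with "slide": the shift along the tool's x, y, z in mm, a list of three; "roll": the turn about the tool's z in rad; "gripper": the opening, from 0 (shut) to 1 (fully open). In form: [{"slide": [x, y, z], "roll": roll, "gripper": gripper}, ...]. A call has exactly 10 rows; each row is the pose to reach, as a shift and turn from the pose commanded when the call began, along the tool's axes at that moment; what a row does not reach only later rows make up. A row lasts 1/12 s, in which the tool goes at most 41.7 mm and 7.16 degrees, less where a joint would pass 70% of its speed; a pose out of reach is approached as far as the arm can. A call with a gripper value outside its range is refused whole. The fingers move at their own pace and stop on an object; "newtons" is the grip in N (left out, the last holds). Time passes only in rows, so rows that repeat a pose let the fingers close, or fill a call up. It gives the time, the measured TCP pose, the force and the opening at its end, in the units of the state.
- arm.observe(): the state, without advancing time (a new reading comes with each control period).
- arm.get_image(name): name is "side" or "top" or "wrist"; returns a dict with "frame" (420x560x3 uint8, blue, green, red), "depth" (420x560 float32, m along the optical axis (not along the pixel's ray), 0 where there is no reading), "intrinsics" (3x3 intrinsics, pixels), "R" (3x3) and "t" (3): a world point X has camera coordinates R X + t; the wrist camera has in their place "hand_eye" (4x4, takes a point from camera to tool coordinates, whose origin is the TCP and whose axes are the flange's). Camera axes: x right, y down, z forward; pixel columns grow to the right and rows downward; lengths in m; the calibration is good to about 2 mm. A picture is of the moment at which its call begins: read the wrist's pose just before it.
- arm.sign_off(): hands the job in, once; it reports no verdict.
The state is a dict: "clock": time; "joints": joint angles; "dq": joint speeds; "joint_efforts": joint torques, N m; "position": TCP position; "ee_rot": TCP orientation; "force": force on the tool from outside, world axes, zero at the start; "ft_torque": the same for the moment, N m; "width": opening from 0.0 (shut) to 1.0 (fully open).
Only numpy, scipy, OpenCV 4.12 (cv2) and the standard library are available. Lean on these libraries where they do the work, as an engineer would, in place of code of your own. Each camera call takes 0.05 s, during which the arm holds its last target.

## Working session

There is one attempt and no reset: what is moved stays moved. The work goes in short steps, Python scripts to look and compute and a tool call to move; the robot and the scene stay as the last step left them, time stands still between calls to the robot, and variables do not carry over. Pictures are saved under pics/ and viewed, and the job is handed in when it is done.

Besides the shell and the picture viewer there is one more tool, called after "Call:" as name(argument=value, ...) on one line, values as JSON. jog_arm: Moves the arm, as the interface text tells. Its arguments: {"type":"object","properties":{"increments":{"type":"array"},"newtons":{"type":"number"}},"required":["increments"]}

```bash
ls; mkdir -p pics; cat > h.py <<'E'
import numpy as np, cv2
from cell import arm
from scipy.spatial.transform import Rotation as Rn
def snap(n,fn):
    s=arm.observe(); im=arm.get_image(n); cv2.imwrite('pics/'+fn,im['frame']); np.savez('pics/'+fn+'.npz',**{k:v for k,v in im.items()},pos=s['position'],rot=s['ee_rot'])
    return s,im
def load(fn): return dict(np.load('pics/'+fn+'.npz'))
def camT(im):
    "world point = Rw c + tw"
    if 'R' in im: return im['R'].T, -im['R'].T@im['t']
    T=im['hand_eye']; R=Rn.from_rotvec(im['rot']).as_matrix(); return R@T[:3,:3], R@T[:3,3]+im['pos']
def pts(im):
    K=im['intrinsics'];d=im['depth'];v,u=np.indices(d.shape)
    c=np.stack([(u-K[0,2])/K[0,0]*d,(v-K[1,2])/K[1,1]*d,d],-1)
    R,t=camT(im); return c@R.T+t
def ray(im,u,v,z):
    K=im['intrinsics'];R,t=camT(im);d=R@np.array([(u-K[0,2])/K[0,0],(v-K[1,2])/K[1,1],1]);return t+d*(z-t[2])/d[2]
E
python3 - <<'E'
from h import *
s,a=snap('top','t0.png');s,b=snap('side','s0.png');s,c=snap('wrist','w0.png')
for k in ('clock','joints','position','ee_rot','force','width'):print(k,s[k])
print(a['R'],a['t'],a['intrinsics']);print(b['R'],b['t']);print(c['hand_eye'])
E
```

```text
pics
clock 0.1
joints [-1.21261382  0.43514336  0.02495295  1.57400853 -0.0115676   1.13399023
 -0.07510976]
position [0.27774871 0.55938267 0.22602846]
ee_rot [-7.17440689e-01 -3.05839528e+00  2.19007260e-03]
force [ 0.01267199 -0.10676001  0.06620287]
width 0.9983718805732006
[[ 0.0232687  -0.99960268  0.01590759]
 [-0.98947022 -0.0253007  -0.14250811]
 [ 0.14285396 -0.01242411 -0.9896658 ]] [0.0021859  0.548884   1.14962457] [[447.1674875    0.         269.61383845]
 [  0.         447.1674875  205.46912581]
 [  0.           0.           1.        ]]
[[ 0.84178873 -0.53979601  0.00346532]
 [-0.35871282 -0.56417134 -0.74366378]
 [ 0.40338178  0.62476473 -0.66854482]] [-0.45149672  0.28619434  0.78464992]
[[-4.02471332e-04 -9.58782424e-01 -2.84140990e-01  7.61339133e-02]
 [ 9.99999275e-01 -6.33045981e-05 -1.20283844e-03  8.07582983e-04]
 [ 1.13527292e-03 -2.84141268e-01  9.58781754e-01 -1.57562788e-01]
 [ 0.00000000e+00  0.00000000e+00  0.00000000e+00  1.00000000e+00]]
```

View pics/t0.png

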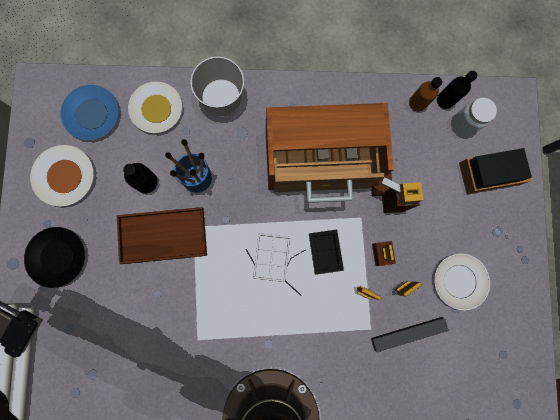

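View pics/s0.png

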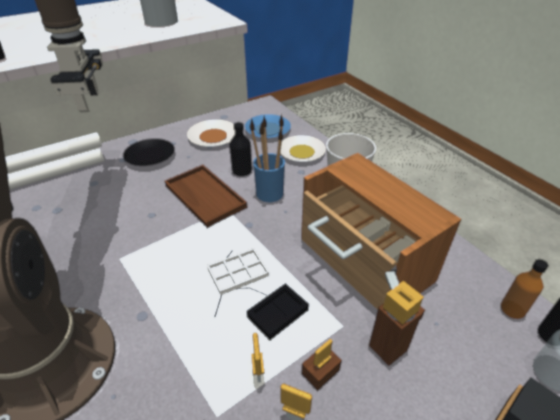

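View pics/w0.png

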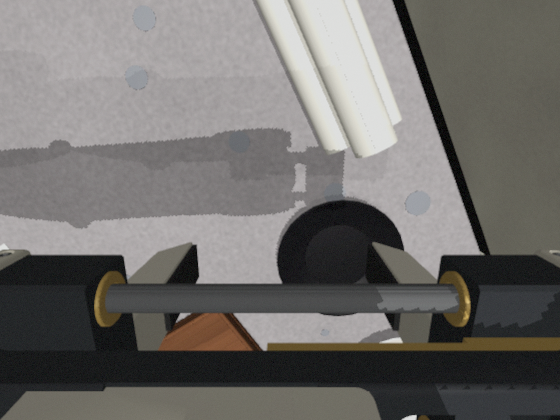

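```bash
python3 - <<'E'
from h import *
a=load('t0.png');b=load('s0.png')
A=cv2.resize(a['frame'][80:360,250:470],None,fx=2.7,fy=2.7,interpolation=cv2.INTER_CUBIC)[:600]
cv2.imwrite('pics/t0z.png',cv2.resize(a['frame'][90:310,255:475],(600,600),interpolation=cv2.INTER_CUBIC))
cv2.imwrite('pics/s0z.png',cv2.resize(b['frame'][150:420,220:480],(577,600),interpolation=cv2.INTER_CUBIC))
for n,im in(('t',a),('s',b)):
    P=pts(im);np.save('pics/P'+n,P)
P=pts(a)
for u,v in [(385,252),(408,287),(368,293),(412,190),(330,197),(325,152),(350,152),(300,152),(330,120),(160,235)]:print(u,v,P[v,u].round(3))
E
```

```text
385 252 [ 0.432 -0.287  0.054]
408 287 [ 0.345 -0.333  0.09 ]
368 293 [ 0.329 -0.228  0.111]
412 190 [ 0.576 -0.322  0.168]
330 197 [ 0.557 -0.128  0.153]
325 152 [0.379 0.03  1.216]
350 152 [ 0.685 -0.188  0.097]
300 152 [ 0.689 -0.061  0.069]
330 120 [ 0.736 -0.121  0.194]
160 235 [0.465 0.309 0.006]
```

View pics/t0z.png

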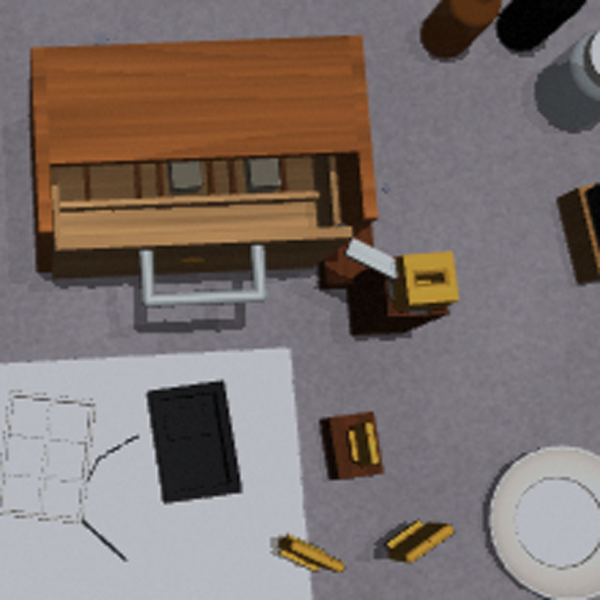

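View pics/s0z.png

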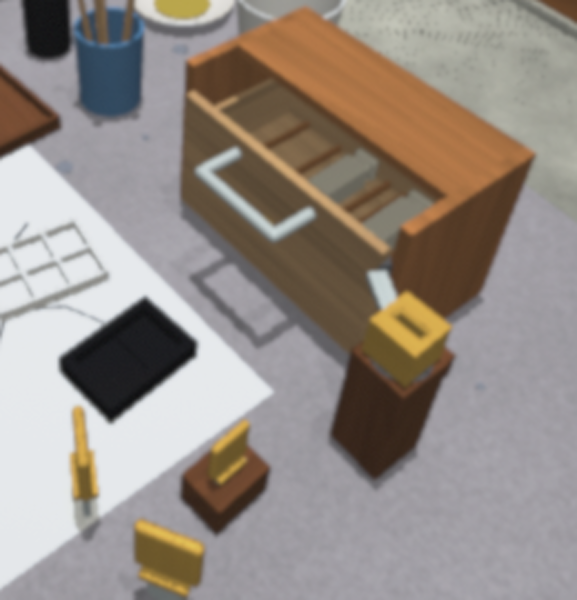

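```bash
python3 - <<'E'
from h import *
for n,fn in(('t','t0.png'),('s','s0.png')):
    im=load(fn);P=pts(im)
    hsv=cv2.cvtColor(im['frame'],cv2.COLOR_BGR2HSV)
    m=cv2.inRange(hsv,(18,120,60),(32,255,255))
    k,l,st,c=cv2.connectedComponentsWithStats(cv2.dilate(m,np.ones((2,2),np.uint8)))
    for i in range(1,k):
        if st[i,4]<20:continue
        s=(l==i)&(m>0); q=P[s];q=q[(q[:,2]<.3)&(q[:,2]>0)]
        if len(q)<5 or not -.5<np.median(q[:,1])<0: continue
        print(n,i,st[i],c[i].round(1),'z',np.percentile(q[:,2],[2,25,50,75,98]).round(3),'med',np.median(q,0).round(3))
        hi=q[q[:,2]>np.percentile(q[:,2],98)-.012]
        (cx,cy),(w,h),ang=cv2.minAreaRect(hi[:,:2].astype(np.float32)*1000)
        print('   top rect',round(cx),round(cy),round(w,1),round(h,1),round(ang,1))
# cabinet top
im=load('t0.png');P=pts(im)
s=(abs(P[...,2]-.194)<.006)&(P[...,0]>.5)&(abs(P[...,1]+.12)<.25)
k,l,st,c=cv2.connectedComponentsWithStats(s.astype(np.uint8));i=1+np.argmax(st[1:,4])
q=P[l==i];print(st[i],cv2.minAreaRect(q[:,:2].astype(np.float32)*1000),np.median(q[:,2]))
# tray
hsv=cv2.cvtColor(im['frame'],cv2.COLOR_BGR2HSV)
roi=np.zeros(s.shape,bool);roi[195:275,105:215]=1
s=roi&(hsv[...,1]>100)
q=P[s];q=q[(q[:,2]<.04)&(q[:,2]>.002)];print(len(q),cv2.minAreaRect(q[:,:2].astype(np.float32)*1000),np.percentile(q[:,2],[5,50,95]))
E
```

```text
t 2 [402 182  22  21 381] [412.8 192.2] z [0.138 0.169 0.17  0.172 0.175] med [ 0.574 -0.323  0.17 ]
   top rect 572 -322 44.1 45.8 6.2
t 4 [389 245   6  16  63] [391.4 252.6] z [0.091 0.093 0.094 0.096 0.099] med [ 0.43  -0.29   0.094]
   top rect 431 -291 35.8 7.2 9.9
t 5 [383 248   5  12  48] [385.  253.5] z [0.046 0.049 0.051 0.055 0.06 ] med [ 0.43  -0.286  0.051]
   top rect 430 -285 26.5 4.9 8.0
t 6 [397 281  14  11  67] [403.5 286.1] z [0.049 0.051 0.052 0.055 0.058] med [ 0.346 -0.331  0.052]
   top rect 348 -332 6.5 37.0 35.6
t 7 [403 282  19  15 112] [412.4 289.2] z [0.106 0.109 0.11  0.112 0.114] med [ 0.341 -0.337  0.11 ]
   top rect 341 -336 9.3 51.2 36.3
t 8 [358 286  24  15 188] [368.7 293.8] z [0.05  0.054 0.109 0.111 0.115] med [ 0.327 -0.233  0.109]
   top rect 328 -235 49.4 9.9 65.7
s 2 [ 384  281   40   44 1126] [403.  301.9] z [0.093 0.152 0.168 0.172 0.173] med [ 0.56  -0.327  0.168]
   top rect 570 -324 46.8 44.5 6.9
s 3 [252 334  12  41 314] [257.3 357.8] z [0.051 0.064 0.1   0.111 0.114] med [ 0.32  -0.251  0.1  ]
   top rect 327 -240 46.9 9.9 60.4
s 4 [314 340  19  29 354] [323.2 354.8] z [0.041 0.056 0.073 0.091 0.097] med [ 0.426 -0.296  0.073]
   top rect 427 -294 35.7 6.3 6.9
s 5 [281 384  31  35 761] [295.8 401.2] z [0.051 0.066 0.088 0.108 0.113] med [ 0.337 -0.342  0.088]
   top rect 339 -339 9.5 48.8 35.3
[ 266  103  128   73 5567] ((691.02978515625, -119.34748840332031), (165.53111267089844, 293.18365478515625), 3.994450092315674) 0.19426447625780296
4047 ((464.8417053222656, 303.35040283203125), (129.72991943359375, 229.66049194335938), 7.077617645263672) [0.00303736 0.00698249 0.02262948]
```

```bash
cat >> h.py <<'E'
def go(x,y,z,yaw=None,s=None):
    "print slide(mm) & roll to bring measured TCP to world target, tool y yaw deg"
    s=s or arm.observe();R=Rn.from_rotvec(s['ee_rot']).as_matrix()
    d=R.T@(np.array([x,y,z])-s['position'])*1000
    cur=np.degrees(np.arctan2(R[1,1],R[0,1]))
    out=''
    if yaw is not None:
        dd=(yaw-cur+180)%360-180; out=f'roll {np.radians(-dd):.3f} (or {np.radians(-dd)+2*np.pi*np.sign(dd):.3f})'
    print('clk',round(s['clock'],2),'pos',np.round(s['position'],4),'yaw',round(cur,2),'tilt',np.round(R[:2,2],3),'F',np.round(s['force'],1),'w',round(s['width'],3),'j',np.round(s['joints'],2));print('SLIDE',d.round(1),out)
E
python3 - <<'E'
from h import *
go(.40,-.27,.32,-82)
E
```

```text
clk 0.15 pos [0.2778 0.5595 0.2261] yaw 63.59 tilt [-0.    -0.001] F [ 0.2  0.5 -0.2] w 0.997 j [-1.21  0.44  0.02  1.57 -0.01  1.13 -0.08]
SLIDE [-478.3 -688.7  -93. ] roll 2.541 (or -3.742)
```

Call:
jog_arm(increments=[{"slide":[-20,-29,-9],"roll":0.09,"gripper":1},{"slide":[-40,-58,-18],"roll":0.18,"gripper":1},{"slide":[-62,-90,-27],"roll":0.29,"gripper":1},{"slide":[-84,-122,-36],"roll":0.4,"gripper":1},{"slide":[-106,-154,-45],"roll":0.5,"gripper":1},{"slide":[-128,-186,-54],"roll":0.6,"gripper":1},{"slide":[-150,-218,-63],"roll":0.7,"gripper":1},{"slide":[-172,-250,-72],"roll":0.8,"gripper":1},{"slide":[-194,-282,-82],"roll":0.9,"gripper":1},{"slide":[-216,-314,-92],"roll":1.0,"gripper":1}])

```text
clock: 0.98
position: [0.3314, 0.1805, 0.319]
ee_rot: [-2.101, -2.335, -0.0]
force: [0.8, 0.3, 0.0]
width: 1.002
```

```bash
python3 -c "
from h import *
go(.40,-.27,.32,-82)"
```

```text
clk 0.98 pos [0.3314 0.1805 0.319 ] yaw 6.02 tilt [-0.  0.] F [0.8 0.3 0. ] w 1.002 j [-0.97 -0.08  0.31  1.98  0.03  1.24 -0.57]
SLIDE [-455.2   20.9   -1.1] roll 1.536 (or -4.747)
```

Call:
jog_arm(increments=[{"slide":[-38,2,0],"roll":0.12,"gripper":1},{"slide":[-76,4,0],"roll":0.24,"gripper":1},{"slide":[-114,6,0],"roll":0.36,"gripper":1},{"slide":[-152,8,0],"roll":0.48,"gripper":1},{"slide":[-190,10,0],"roll":0.6,"gripper":1},{"slide":[-228,12,0],"roll":0.72,"gripper":1},{"slide":[-266,13,0],"roll":0.84,"gripper":1},{"slide":[-304,15,0],"roll":0.96,"gripper":1},{"slide":[-342,16,0],"roll":1.08,"gripper":1},{"slide":[-380,18,0],"roll":1.2,"gripper":1}])

```text
clock: 1.82
position: [0.3908, -0.1952, 0.3189]
ee_rot: [-3.053, -0.739, -0.002]
force: [1.6, 0.9, -0.7]
width: 1.0
```

```bash
python3 -c "
from h import *
go(.40,-.27,.32,-82)"
```

```text
clk 1.82 pos [ 0.3908 -0.1952  0.3189] yaw -62.79 tilt [0.001 0.   ] F [ 1.6  0.9 -0.7] w 1.0 j [-0.48  0.01  0.86  1.9  -0.01  1.24 -0.72]
SLIDE [-26.   70.7  -1.1] roll 0.335 (or -5.948)
```

Call:
jog_arm(increments=[{"slide":[-9,24,0],"roll":0.11,"gripper":1},{"slide":[-18,48,0],"roll":0.22,"gripper":1},{"slide":[-26,71,-1],"roll":0.335,"gripper":1},{"slide":[-26,71,-1],"roll":0.335,"gripper":1},{"slide":[-26,71,-1],"roll":0.335,"gripper":1},{"slide":[-26,71,-1],"roll":0.335,"gripper":1},{"slide":[-26,71,-1],"roll":0.335,"gripper":1},{"slide":[-26,71,-1],"roll":0.335,"gripper":1},{"slide":[-26,71,-1],"roll":0.335,"gripper":1},{"slide":[-26,71,-1],"roll":0.335,"gripper":1}])

```text
clock: 2.65
position: [0.4012, -0.2676, 0.3198]
ee_rot: [-3.133, -0.231, -0.001]
force: [-0.1, -0.3, -0.7]
width: 1.0
```

```bash
python3 -c "
from h import *
snap('wrist','w1.png')
go(.40,-.27,.32,-82)"
```

```text
clk 2.7 pos [ 0.4012 -0.2677  0.3198] yaw -81.59 tilt [0. 0.] F [0.1 0.3 0.2] w 1.001 j [-0.35  0.15  0.98  1.81 -0.13  1.25 -0.76]
SLIDE [-1.5  2.1 -0.2] roll 0.007 (or -6.276)
```

View pics/w1.png

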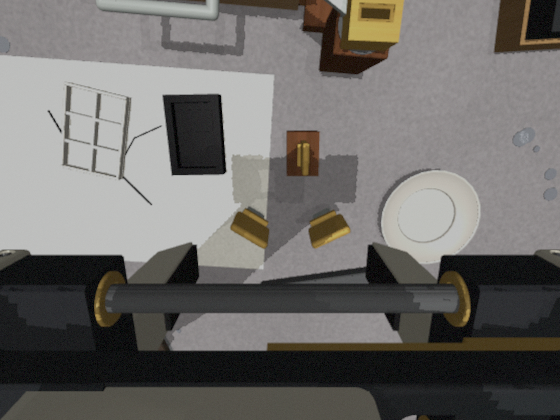

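```bash
cat >> h.py <<'E'
def brass(im,box):
    P=pts(im);hsv=cv2.cvtColor(im['frame'],cv2.COLOR_BGR2HSV)
    m=cv2.inRange(hsv,(16,110,50),(34,255,255))>0
    r=np.zeros_like(m);r[box[1]:box[3],box[0]:box[2]]=1
    return m&r,P
def rect(q):
    (cx,cy),(w,h),a=cv2.minAreaRect(q[:,:2].astype(np.float32)*1000)
    return [round(v,1) for v in (cx,cy,w,h,a)]
E
python3 - <<'E'
from h import *
im=load('w1.png')
for nm,box in (('key',(280,125,325,185)),('lock',(335,0,405,50)),('k2',(225,200,275,250)),('k3',(300,205,355,250))):
    m,P=brass(im,box);q=P[m];z=q[:,2];print(nm,m.sum(),np.percentile(z,[2,25,50,75,98]).round(4))
    hi=q[abs(z-np.percentile(z,97))<.006];print(rect(hi),len(hi),np.mean(hi[:,2]).round(4))
E
```

```text
key 386 [0.039  0.0503 0.092  0.0941 0.0956]
[430.8, -291.6, 39.8, 7.6, 9.5] 214 0.0937
lock 2774 [0.1361 0.1611 0.1697 0.1707 0.172 ]
[566.2, -323.7, 32.5, 44.6, 5.8] 1907 0.1702
k2 920 [0.0503 0.0667 0.0916 0.1089 0.1115]
[329.1, -236.8, 50.4, 9.9, 64.8] 310 0.1096
k3 964 [0.0508 0.0684 0.0929 0.1094 0.1117]
[342.5, -337.2, 10.1, 50.3, 35.7] 328 0.1098
```

```bash
python3 -c "
from h import *
go(.4308,-.2916,.12,-80.5)"
```

```text
clk 2.7 pos [ 0.4012 -0.2677  0.3198] yaw -81.59 tilt [0. 0.] F [0.1 0.3 0.2] w 1.001 j [-0.35  0.15  0.98  1.81 -0.13  1.25 -0.76]
SLIDE [ 25.7  28.  199.8] roll -0.019 (or 6.264)
```

Call:
jog_arm(increments=[{"slide":[9,9,33],"roll":-0.01,"gripper":0.5},{"slide":[18,18,66],"roll":-0.019,"gripper":0.5},{"slide":[25.7,28,100],"roll":-0.019,"gripper":0.5},{"slide":[25.7,28,130],"roll":-0.019,"gripper":0.5},{"slide":[25.7,28,160],"roll":-0.019,"gripper":0.5},{"slide":[25.7,28,180],"roll":-0.019,"gripper":0.5},{"slide":[25.7,28,195],"roll":-0.019,"gripper":0.5},{"slide":[25.7,28,200],"roll":-0.019,"gripper":0.5},{"slide":[25.7,28,200],"roll":-0.019,"gripper":0.5},{"slide":[25.7,28,200],"roll":-0.019,"gripper":0.5}])

```text
clock: 3.53
position: [0.4309, -0.2924, 0.1204]
ee_rot: [3.131, 0.259, 0.001]
force: [0.7, -0.3, 0.2]
width: 0.502
```

```bash
python3 -c "
from h import *
snap('wrist','w2.png')
go(.4308,-.2916,.058,-80.5)"
```

```text
clk 3.58 pos [ 0.4312 -0.2926  0.1207] yaw -80.56 tilt [ 0.001 -0.001] F [-0.7 -0.4  0.3] w 0.499 j [-0.09  0.48  0.81  2.   -0.46  0.85 -0.43]
SLIDE [-0.3 -1.1 62.7] roll -0.001 (or 6.282)
```

View pics/w2.png

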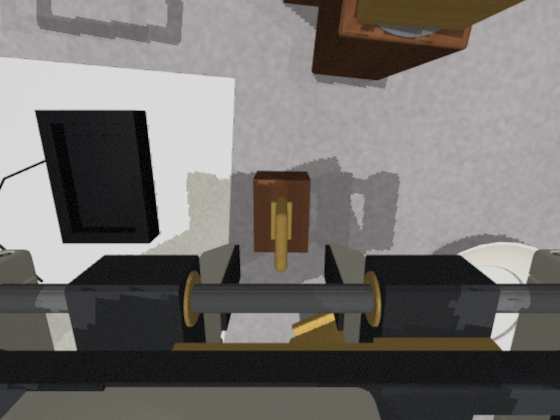

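Call:
jog_arm(increments=[{"slide":[0,-0.5,20],"roll":0,"gripper":0.5},{"slide":[0,-0.5,40],"roll":0,"gripper":0.5},{"slide":[0,-0.5,55],"roll":0,"gripper":0.5},{"slide":[0,-0.5,62],"roll":0,"gripper":0.5},{"slide":[0,-0.5,62],"roll":0,"gripper":0.3},{"slide":[0,-0.5,62],"roll":0,"gripper":0.15},{"slide":[0,-0.5,62],"roll":0,"gripper":0.05},{"slide":[0,-0.5,62],"roll":0,"gripper":0},{"slide":[0,-0.5,62],"roll":0,"gripper":0},{"slide":[0,-0.5,62],"roll":0,"gripper":0}], newtons=20)

```text
clock: 4.42
position: [0.4309, -0.2918, 0.0582]
ee_rot: [3.131, 0.259, 0.001]
force: [-0.1, 0.7, -0.2]
width: 0.116
```

```bash
python3 -c "
from h import *
snap('wrist','w3.png')
go(.4308,-.2916,.058,-80.5)"
```

```text
clk 4.47 pos [ 0.4308 -0.2918  0.0581] yaw -80.56 tilt [ 0.001 -0.   ] F [-0.3  0.2  2.7] w 0.085 j [-0.02  0.57  0.72  2.05 -0.57  0.73 -0.34]
SLIDE [ 0.  -0.2  0.1] roll -0.001 (or 6.282)
```

View pics/w3.png

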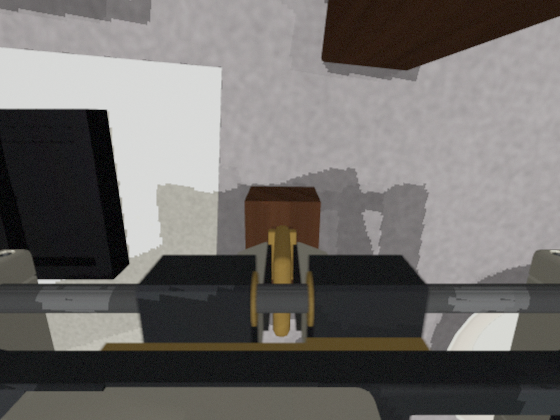

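Call:
jog_arm(increments=[{"slide":[0,0,-10],"roll":0,"gripper":0},{"slide":[0,0,-30],"roll":0,"gripper":0},{"slide":[0,0,-60],"roll":0,"gripper":0},{"slide":[0,0,-95],"roll":0,"gripper":0},{"slide":[0,0,-130],"roll":0,"gripper":0},{"slide":[0,0,-165],"roll":-0.1,"gripper":0},{"slide":[0,0,-195],"roll":-0.22,"gripper":0},{"slide":[0,0,-210],"roll":-0.34,"gripper":0},{"slide":[0,0,-215],"roll":-0.46,"gripper":0},{"slide":[0,0,-215],"roll":-0.58,"gripper":0}], newtons=35)

```text
clock: 5.3
position: [0.4308, -0.2924, 0.2753]
ee_rot: [2.921, 1.15, 0.004]
force: [0.4, -0.8, -1.2]
width: 0.085
```

```bash
python3 -c "
from h import *
go(.571,-.385,.275,4.5)"
```

```text
clk 5.3 pos [ 0.4308 -0.2924  0.2753] yaw -47.02 tilt [ 0.003 -0.001] F [ 0.4 -0.8 -1.2] w 0.085 j [-0.14  0.26  0.81  1.8  -0.21  1.16 -0.09]
SLIDE [ 39.4 163.3   0.8] roll -0.899 (or 5.384)
```

Call:
jog_arm(increments=[{"slide":[5,20,0],"roll":-0.11,"gripper":0},{"slide":[10,40,0],"roll":-0.22,"gripper":0},{"slide":[15,60,0],"roll":-0.34,"gripper":0},{"slide":[20,82,0],"roll":-0.46,"gripper":0},{"slide":[25,105,0],"roll":-0.58,"gripper":0},{"slide":[30,125,0],"roll":-0.7,"gripper":0},{"slide":[35,145,0],"roll":-0.82,"gripper":0},{"slide":[39,163,1],"roll":-0.899,"gripper":0},{"slide":[39,163,1],"roll":-0.899,"gripper":0},{"slide":[39,163,1],"roll":-0.899,"gripper":0}])

```text
clock: 6.13
position: [0.5693, -0.3856, 0.2716]
ee_rot: [-2.141, -2.298, 0.002]
force: [-0.8, -1.2, -0.2]
width: 0.086
```

```bash
python3 -c "
from h import *
snap('wrist','w4.png')
snap('top','t4.png')
go(.571,-.385,.275,4.5)"
```

```text
clk 6.23 pos [ 0.5688 -0.385   0.272 ] yaw 4.05 tilt [-0.001 -0.   ] F [-0.7 -0.5 -0.7] w 0.085 j [ 0.19  0.55  0.55  1.37 -0.28  1.31  0.82]
SLIDE [-0.1  2.2 -3. ] roll -0.008 (or 6.275)
```

View pics/w4.png

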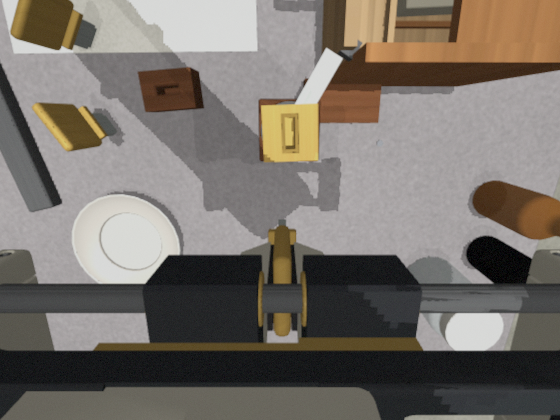

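```bash
python3 - <<'E'
from h import *
im=load('w4.png');f=im['frame']
cv2.imwrite('pics/w4z.png',cv2.resize(f[90:350,230:350],None,fx=2.3*2,fy=2.3,interpolation=cv2.INTER_CUBIC)[:600])
cv2.imwrite('pics/w4z.png',cv2.resize(f[90:175,250:335],(595,595),interpolation=cv2.INTER_CUBIC))
m,P=brass(im,(250,90,335,175))
q=P[m];hi=q[abs(q[:,2]-.171)<.006];print('lock',rect(hi),np.median(hi[:,2]))
g=cv2.cvtColor(f,cv2.COLOR_BGR2GRAY)
# slot deep pixels by depth
d=np.zeros(g.shape,bool);d[108:155,272:312]=1
deep=d&(P[...,2]<.166)&(P[...,2]>.1);v,u=np.nonzero(deep);print(len(u),u.min(),u.max(),v.min(),v.max())
print(g[132,270:315]);print(g[105:160,291]);print((P[132,270:315,2]*1000).round())
# key
m,P=brass(im,(262,220,305,345));q=P[m]
for lo,hi in((.26,.32),(.2,.26)):
  h=q[(q[:,2]>lo)&(q[:,2]<hi)];print(len(h),h.min(0).round(4) if len(h) else '',h.max(0).round(4) if len(h) else '')
R=Rn.from_rotvec(im['rot']).as_matrix();T=(q-im['pos'])@R;print(np.percentile(T,[1,50,99],axis=0).round(4))
E
```

```text
lock [571.6, -323.2, 43.9, 43.9, 5.9] 0.17040484384389054
320 285 294 117 148
[187 189 188 190 191 188 188 189 190 189 187 167 148 143 151 179 189 189
 188 190 190 190 187 146  89 132 148 143 147 177 188 186 188 189 188 187
 188 187 187 186 187 189 190 189 186]
[188 190 189 191 191 189 190 185 165 148 146 143 135 172 185 180 170 163
 158 158 160 158 160 160 159 159 179 190 190 190 190 189 190 190 189 190
 189 189 189 190 147  82  83  89 137 154 152 150 172 186 183 184 183 184
 184]
[171. 170. 171. 171. 170. 170. 170. 170. 171. 172. 170. 169. 170. 169.
 168. 134. 135. 135. 135. 134. 136. 134. 134. 135. 156. 166. 169. 170.
 171. 171. 171. 170. 170. 170. 170. 171. 170. 171. 169. 171. 171. 171.
 171. 170. 172.]
1492 [ 0.5618 -0.4058  0.2606] [ 0.5768 -0.3657  0.3109]
0  
[[-0.0184 -0.0059 -0.092 ]
 [ 0.0165  0.0012 -0.0353]
 [ 0.035   0.0075  0.0095]]
```

View pics/w4z.png

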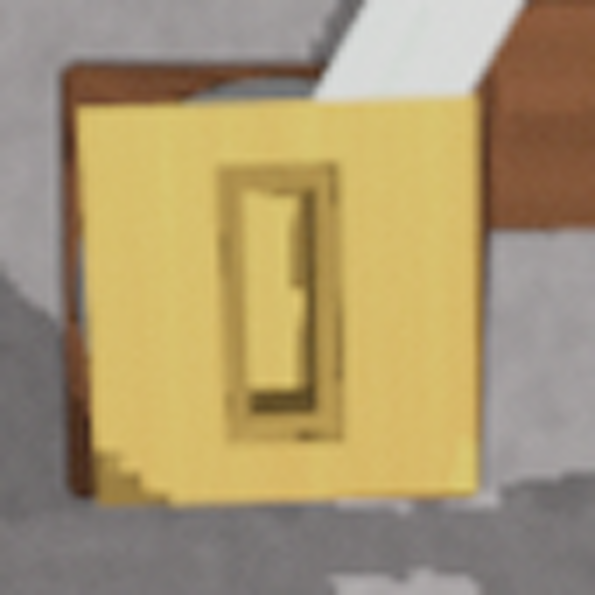

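```bash
python3 - <<'E'
from h import *
im=load('w4.png')
f=lambda a,b:ray(im,250+a/7-.4,90+b/7-.4,.171)
a=f(277.5,164);b=f(286,440);c=f(220,165);d=f(335,163);e=f(342,440);g=f(230,440)
print(a,b,np.degrees(np.arctan2(*(a-b)[[1,0]])));print((c+d+e+g)/4, np.linalg.norm(c-g),np.linalg.norm(c-d))
for p,q in((c,g),(d,e)):print(np.degrees(np.arctan2(*(p-q)[[1,0]])))
for p,q in((c,d),(g,e)):print(np.degrees(np.arctan2(*(q-p)[[1,0]])))
# block edges
k=[f(78,107),f(477,97),f(480,495),f(97,500)]
for i in range(4):
  w=k[(i+1)%4]-k[i];print('edge',np.degrees(np.arctan2(w[1],w[0])))
# key bow in view: nearer end, px
m,P=brass(im,(262,220,305,345));R=Rn.from_rotvec(im['rot']).as_matrix()
T=(P-im['pos'])@R*1000
for v in (226,230,234,238,240,244,250,256,262,270,290,310,325,332):
  us=np.nonzero(m[v])[0]
  if len(us):print(v,us.min(),us.max(),np.median(T[v,us],0).round(1))
cv2.imwrite('pics/w4k.png',cv2.resize(im['frame'][215:345,230:340],(508,600),interpolation=cv2.INTER_CUBIC))
E
```

```text
[ 0.57020733 -0.30798733  0.171     ] [ 0.57353028 -0.33825271  0.171     ] 96.26562662974634
[ 0.57186825 -0.32312007  0.171     ] 0.030339612514497797 0.012781663243432405
96.17672387154607
96.35683230688934
5.0013493593775085
4.0531465839753364
edge 5.410658228863118
edge -83.65876311425745
edge -175.19803417890319
edge 95.87282198284379
226 279 284 [19.1  0.6  3.3]
230 269 294 [17.2  0.6  2.3]
234 269 295 [17.8  0.8 -5.2]
238 269 295 [ 17.9   0.8 -10.8]
240 269 295 [ 17.9   0.8 -13.5]
244 271 292 [ 18.5   0.6 -19.8]
250 273 290 [ 18.8   0.6 -27.3]
256 273 291 [ 18.6   0.8 -33.2]
262 273 291 [ 17.    0.8 -35.6]
270 273 291 [ 13.3   0.8 -35.6]
290 302 304 [ 33.2   6.2 -84.6]
310 302 304 [ 28.4   6.1 -86.4]
325 262 304 [-13.8   1.  -36. ]
332 276 288 [-17.2   0.8 -36.4]
```

View pics/w4k.png

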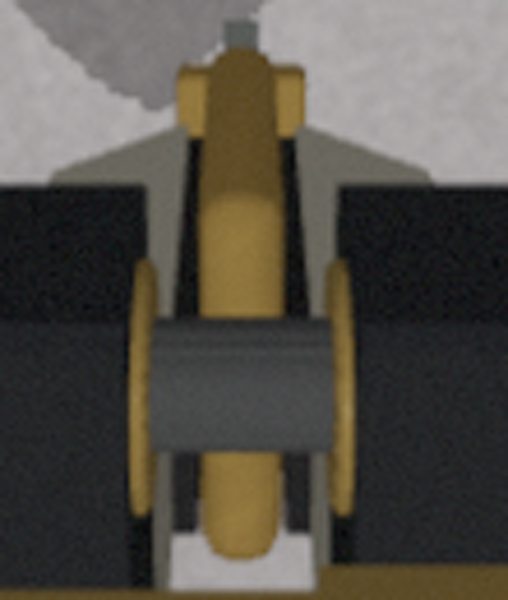

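```bash
python3 - <<'E'
from h import *
im=load('w4.png');K=im['intrinsics'];T=im['hand_eye']
def rt(u,v,z):
    d=T[:3,:3]@np.array([(u-K[0,2])/K[0,0],(v-K[1,2])/K[1,1],1]);t=T[:3,3];return ((t+d*(z-t[2])/d[2])*1000).round(1)
print(rt(282,335.3,-.037),rt(282,258.3,-.037),'flange top corner',rt(269,234.5,.008),rt(295.5,234.5,.008),'fl',rt(269,229.5,.008), 'low',rt(269,244,.014),'blade',rt(282,219.5,.014))
E
```

```text
[-18.5   0.8 -37. ] [ 19.4   0.8 -37. ] flange top corner [12.4 -6.4  8. ] [12.4  8.4  8. ] fl [15.4 -6.4  8. ] low [ 4.1 -6.7 14. ] blade [19.2  0.8 14. ]
```

```bash
python3 -c "
from h import *
go(.5711,-.3236,.228,5.5)"
```

```text
clk 6.23 pos [ 0.5688 -0.385   0.272 ] yaw 4.05 tilt [-0.001 -0.   ] F [-0.7 -0.5 -0.7] w 0.085 j [ 0.19  0.55  0.55  1.37 -0.28  1.31  0.82]
SLIDE [61.1  6.7 44. ] roll -0.025 (or 6.258)
```

Call:
jog_arm(increments=[{"slide":[15,2,0],"roll":-0.01,"gripper":0},{"slide":[30,4,0],"roll":-0.02,"gripper":0},{"slide":[46,5,10],"roll":-0.025,"gripper":0},{"slide":[61,6.7,20],"roll":-0.025,"gripper":0},{"slide":[61,6.7,30],"roll":-0.025,"gripper":0},{"slide":[61,6.7,40],"roll":-0.025,"gripper":0},{"slide":[61,6.7,44],"roll":-0.025,"gripper":0},{"slide":[61,6.7,44],"roll":-0.025,"gripper":0},{"slide":[61,6.7,44],"roll":-0.025,"gripper":0},{"slide":[61,6.7,44],"roll":-0.025,"gripper":0}])

```text
clock: 7.07
position: [0.5719, -0.3247, 0.2283]
ee_rot: [2.111, 2.326, -0.0]
force: [0.0, 0.1, -0.3]
width: 0.088
```

```bash
python3 -c "
from h import *
s,i=snap('side','s5.png')
cv2.imwrite('pics/s5z.png',cv2.resize(i['frame'][180:380,320:480],(480,600),interpolation=cv2.INTER_CUBIC))
s,i=snap('wrist','w5.png')
cv2.imwrite('pics/w5z.png',cv2.resize(i['frame'][130:340,200:380],(514,600),interpolation=cv2.INTER_CUBIC))
go(.5711,-.3236,.228,5.5)"
```

```text
clk 7.17 pos [ 0.572  -0.3245  0.2283] yaw 5.56 tilt [ 0.001 -0.001] F [-0.   0.6 -1.3] w 0.085 j [ 0.1   0.52  0.53  1.52 -0.27  1.18  0.77]
SLIDE [ 1.  -0.8  0.3] roll 0.001 (or -6.282)
```

View pics/s5z.png

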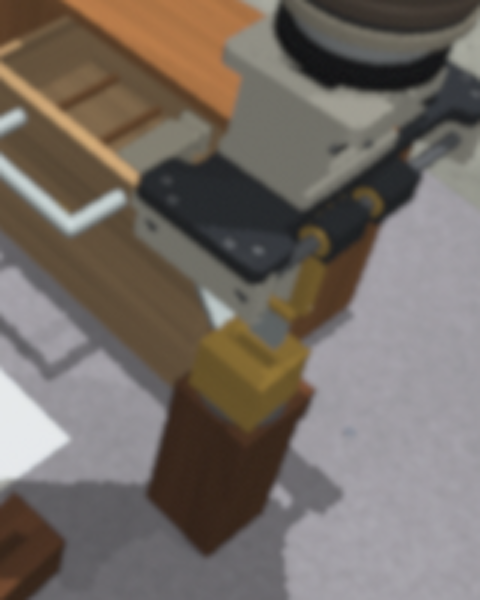

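View pics/w5z.png

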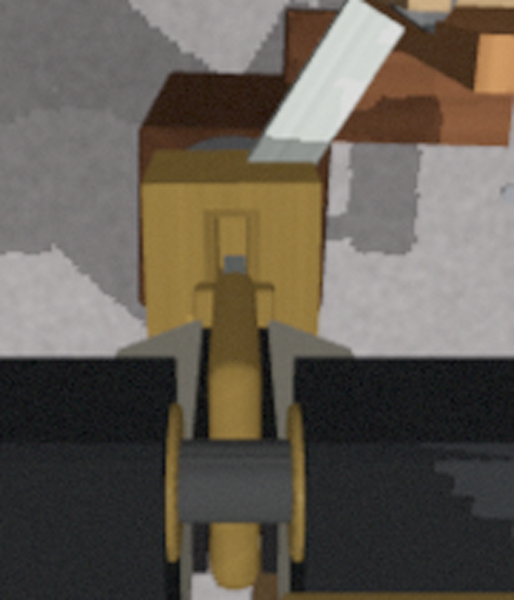

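Call:
jog_arm(increments=[{"slide":[1,-0.8,4],"roll":0,"gripper":0},{"slide":[1,-0.8,8],"roll":0,"gripper":0},{"slide":[1,-0.8,12],"roll":0,"gripper":0},{"slide":[1,-0.8,15],"roll":0,"gripper":0},{"slide":[1,-0.8,18],"roll":0,"gripper":0},{"slide":[1,-0.8,20],"roll":0,"gripper":0},{"slide":[1,-0.8,22],"roll":0,"gripper":0},{"slide":[1,-0.8,24],"roll":0,"gripper":0},{"slide":[1,-0.8,25],"roll":0,"gripper":0},{"slide":[1,-0.8,25],"roll":0,"gripper":0}])

```text
clock: 8.0
position: [0.571, -0.3228, 0.2025]
ee_rot: [-2.11, -2.327, 0.0]
force: [-0.8, -0.2, -1.3]
width: 0.091
```

Call:
jog_arm(increments=[{"slide":[0,0,3],"roll":0,"gripper":0},{"slide":[0,0,6],"roll":0,"gripper":0},{"slide":[0,0,9],"roll":0,"gripper":0},{"slide":[0,0,12],"roll":0,"gripper":0},{"slide":[0,0,15],"roll":0,"gripper":0},{"slide":[0,0,16],"roll":0,"gripper":0},{"slide":[0,0,17],"roll":0,"gripper":0},{"slide":[0,0,18],"roll":0,"gripper":0},{"slide":[0,0,18.5],"roll":0,"gripper":0},{"slide":[0,0,18.5],"roll":0,"gripper":0}])

```text
clock: 8.83
position: [0.571, -0.3229, 0.1851]
ee_rot: [2.11, 2.327, 0.001]
force: [-2.6, 2.0, 6.1]
width: 0.082
```

```bash
python3 -c "
from h import *
s,i=snap('wrist','w6.png')
cv2.imwrite('pics/w6z.png',cv2.resize(i['frame'][130:340,200:380],(514,600),interpolation=cv2.INTER_CUBIC))
go(.5711,-.3236,.185,5.5)"
```

```text
clk 8.88 pos [ 0.571  -0.3229  0.1852] yaw 5.61 tilt [0.001 0.   ] F [-2.2  1.3  5.7] w 0.084 j [ 0.1   0.55  0.51  1.57 -0.29  1.09  0.79]
SLIDE [-0.7  0.   0.2] roll 0.002 (or -6.281)
```

View pics/w6z.png

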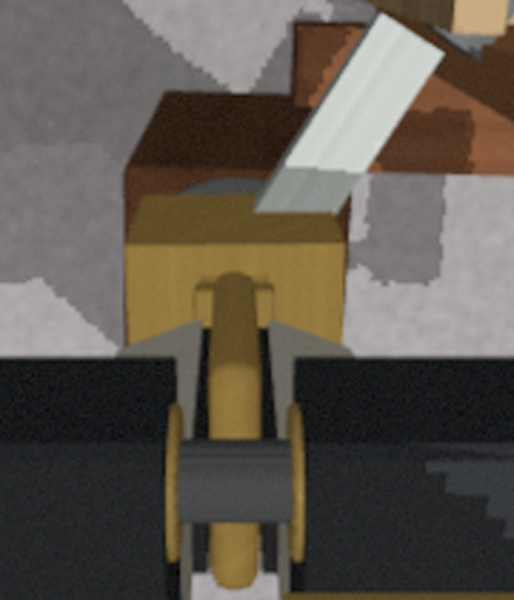

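Call:
jog_arm(increments=[{"slide":[0,0,0],"roll":-0.1,"gripper":0},{"slide":[0,0,0],"roll":-0.22,"gripper":0},{"slide":[0,0,0],"roll":-0.34,"gripper":0},{"slide":[0,0,0],"roll":-0.46,"gripper":0},{"slide":[0,0,0],"roll":-0.58,"gripper":0},{"slide":[0,0,0],"roll":-0.7,"gripper":0},{"slide":[0,0,0],"roll":-0.82,"gripper":0},{"slide":[0,0,0],"roll":-0.94,"gripper":0},{"slide":[0,0,0],"roll":-1.06,"gripper":0},{"slide":[0,0,0],"roll":-1.15,"gripper":0}])

```text
clock: 9.72
position: [0.571, -0.3236, 0.1852]
ee_rot: [0.496, 3.101, -0.001]
force: [-1.4, -0.1, 4.4]
width: 0.083
```

```bash
python3 -c "
from h import *
go(.5711,-.3236,.185,5.5+74.5)
print(arm.observe()['ft_torque'])"
```

```text
clk 9.72 pos [ 0.571  -0.3236  0.1852] yaw 71.83 tilt [ 0.001 -0.001] F [-1.4 -0.1  4.4] w 0.083 j [ 0.29  0.52  0.22  1.56 -0.12  1.08  1.79]
SLIDE [-0.1 -0.   0.2] roll -0.143 (or 6.141)
[-0.00989064  0.53708925 -0.14997703]
```

Call:
jog_arm(increments=[{"slide":[0,0,0],"roll":-0.06,"gripper":0},{"slide":[0,0,0],"roll":-0.12,"gripper":0},{"slide":[0,0,0],"roll":-0.18,"gripper":0},{"slide":[0,0,0],"roll":-0.22,"gripper":0},{"slide":[0,0,0],"roll":-0.25,"gripper":0},{"slide":[0,0,0],"roll":-0.27,"gripper":0},{"slide":[0,0,0],"roll":-0.27,"gripper":0},{"slide":[0,0,0],"roll":-0.27,"gripper":0},{"slide":[0,0,0],"roll":-0.27,"gripper":0},{"slide":[0,0,0],"roll":-0.27,"gripper":0}])

```text
clock: 10.55
position: [0.571, -0.3236, 0.1852]
ee_rot: [0.084, 3.14, -0.002]
force: [-2.7, 0.0, 5.7]
width: 0.085
```

```bash
python3 -c "
from h import *
s,i=snap('wrist','w7.png')
go(.5711,-.3236,.185,5.5+74.5)
print(arm.observe()['ft_torque'])"
```

```text
clk 10.6 pos [ 0.571  -0.3236  0.1852] yaw 86.92 tilt [ 0.001 -0.001] F [-2.   0.   6.5] w 0.087 j [ 0.33  0.52  0.15  1.55 -0.09  1.08  2.03]
SLIDE [-0.1  0.   0.2] roll 0.121 (or -6.162)
[-0.07830118  0.55188234  0.0332254 ]
```

View pics/w7.png

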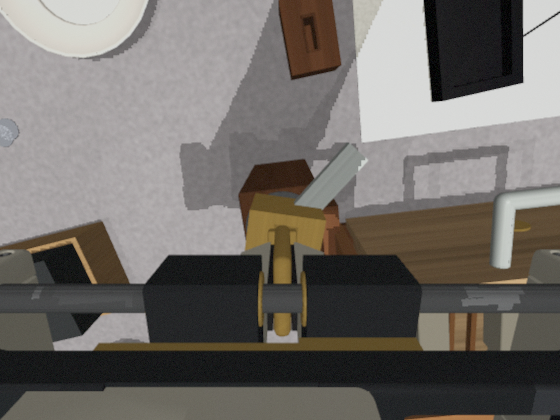

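Call:
jog_arm(increments=[{"slide":[0,0,0],"roll":-0.02,"gripper":0},{"slide":[0,0,0],"roll":-0.04,"gripper":0},{"slide":[0,0,0],"roll":-0.06,"gripper":0},{"slide":[0,0,0],"roll":-0.08,"gripper":0},{"slide":[0,0,0],"roll":-0.1,"gripper":0},{"slide":[0,0,0],"roll":-0.1,"gripper":0},{"slide":[0,0,0],"roll":-0.1,"gripper":0},{"slide":[0,0,0],"roll":-0.1,"gripper":0},{"slide":[0,0,0],"roll":-0.1,"gripper":0},{"slide":[0,0,0],"roll":-0.1,"gripper":0}])

```text
clock: 11.43
position: [0.571, -0.3237, 0.1852]
ee_rot: [-0.071, 3.14, -0.001]
force: [-1.8, -0.4, 5.7]
width: 0.09
```

```bash
python3 -c "
from h import *
s,i=snap('wrist','w8.png')
go(.5711,-.3236,.185,5.5+74.5)
print(arm.observe()['ft_torque'])
m,P=brass(i|{'pos':s['position'],'rot':s['ee_rot']},(240,190,335,250))
q=P[m];q=q[abs(q[:,2]-.1705)<.004];print(len(q),rect(q))
i=load('w7.png');m,P=brass(i,(240,190,335,250))
q=P[m];q=q[abs(q[:,2]-.1705)<.004];print(len(q),rect(q))
"
```

```text
clk 11.48 pos [ 0.5711 -0.3237  0.1851] yaw 92.58 tilt [ 0.001 -0.001] F [-1.6 -0.1  4.3] w 0.093 j [ 0.35  0.52  0.13  1.55 -0.07  1.08  2.11]
SLIDE [-0.1  0.1  0.1] roll 0.220 (or -6.064)
[ 0.01859974  0.44306316 -0.78906785]
2026 [563.0, -321.5, 44.4, 27.4, 79.2]
2050 [562.1, -321.4, 44.2, 25.4, 79.0]
```

Call:
jog_arm(increments=[{"slide":[0,0,-0.5],"roll":0.05,"gripper":0},{"slide":[0,0,-0.5],"roll":0.1,"gripper":0},{"slide":[0,0,-0.5],"roll":0.1,"gripper":0},{"slide":[0,0,-0.5],"roll":0.1,"gripper":0.15},{"slide":[0,0,-0.5],"roll":0.1,"gripper":0.3},{"slide":[0,0,-0.5],"roll":0.1,"gripper":0.3},{"slide":[0,0,-20],"roll":0.1,"gripper":0.3},{"slide":[0,0,-45],"roll":0.1,"gripper":0.3},{"slide":[0,0,-80],"roll":0.1,"gripper":0.3},{"slide":[0,0,-110],"roll":0.1,"gripper":0.3}])

```text
clock: 12.32
position: [0.5708, -0.3226, 0.2956]
ee_rot: [-0.081, -3.14, -0.001]
force: [1.1, -0.7, 0.5]
width: 0.304
```

```bash
cat >> h.py <<'E'
CY=np.radians(4.6)
CO=np.array([.571,-.3236])-np.array([[np.cos(CY),-np.sin(CY)],[np.sin(CY),np.cos(CY)]])@[-.04,-.195]
def cab(x,y):
    "cabinet mm -> world m"
    return CO+np.array([[np.cos(CY),-np.sin(CY)],[np.sin(CY),np.cos(CY)]])@[x/1000,y/1000]
def tocab(P):
    q=P.copy();q[...,:2]=(P[...,:2]-CO)@np.array([[np.cos(CY),-np.sin(CY)],[np.sin(CY),np.cos(CY)]]);return q*1000
E
python3 -c "
from h import *
s,i=snap('wrist','w9.png')
print(CO)
im=load('t0.png');P=tocab(pts(im))
# panel top edge z~165: 
s=(abs(P[...,2]-165)<4)&(abs(P[...,0])<60)&(abs(P[...,1])<145)
q=P[s];print(np.percentile(q,[1,50,99],axis=0).round(1),len(q))
s=(abs(P[...,2]-194)<5)&(P[...,0]>-30)&(P[...,0]<220)&(abs(P[...,1])<170);q=P[s];print(np.percentile(q,[.5,50,99.5],axis=0).round(1)); 
m=s.astype(np.uint8);print(rect(q/1000))
p=cab(33,0);go(p[0],p[1],.26,-85.4)
"
```

```text
[ 0.59523236 -0.12602016]
[[   2.1 -134.7  161.3]
 [   8.4   -6.   165. ]
 [  46.4  129.6  168.7]] 486
[[  18.5 -145.6  189.7]
 [ 122.    -0.2  194.3]
 [ 178.1  144.7  198.6]]
[96.0, -1.0, 293.2, 165.5, 89.4]
clk 12.37 pos [ 0.573  -0.3239  0.3025] yaw 87.02 tilt [ 0.008 -0.004] F [ 1.  -0.9  4.9] w 0.303 j [ 0.32  0.44  0.17  1.39 -0.08  1.31  2.02]
SLIDE [-44.2 203.3  42.2] roll 3.009 (or -3.274)
```

View pics/w9.png

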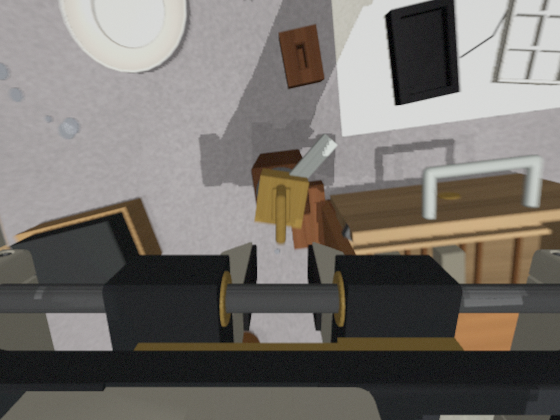

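```bash
python3 -c "
from h import *
p=cab(33,0);go(p[0],p[1],.25,94.4)
"
```

```text
clk 12.37 pos [ 0.573  -0.3239  0.3025] yaw 87.02 tilt [ 0.008 -0.004] F [ 1.  -0.9  4.9] w 0.303 j [ 0.32  0.44  0.17  1.39 -0.08  1.31  2.02]
SLIDE [-44.2 203.3  52.2] roll -0.129 (or 6.154)
```

Call:
jog_arm(increments=[{"slide":[-7,32,0],"roll":-0.03,"gripper":0},{"slide":[-14,65,0],"roll":-0.06,"gripper":0},{"slide":[-21,98,5],"roll":-0.1,"gripper":0},{"slide":[-28,130,15],"roll":-0.129,"gripper":0},{"slide":[-35,163,30],"roll":-0.129,"gripper":0},{"slide":[-44,200,40],"roll":-0.129,"gripper":0},{"slide":[-44,203,50],"roll":-0.129,"gripper":0},{"slide":[-44,203,52],"roll":-0.129,"gripper":0},{"slide":[-44,203,52],"roll":-0.129,"gripper":0},{"slide":[-44,203,52],"roll":-0.129,"gripper":0}])

```text
clock: 13.2
position: [0.6255, -0.1243, 0.2425]
ee_rot: [-0.117, 3.139, -0.002]
force: [0.2, -0.0, 0.7]
width: 0.007
```

```bash
python3 -c "
from h import *
s,i=snap('wrist','w10.png')
p=cab(33,0);go(p[0],p[1],.14,94.4)
"
```

```text
clk 13.25 pos [ 0.6256 -0.1245  0.2429] yaw 94.23 tilt [ 0.001 -0.001] F [-0.1  0.4 -0.1] w 0.01 j [ 0.06  0.44  0.08  1.52 -0.04  1.18  1.79]
SLIDE [ -2.5   1.1 102.9] roll -0.003 (or 6.280)
```

View pics/w10.png

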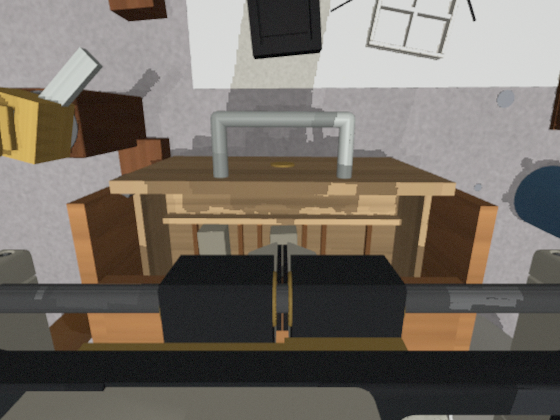

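Call:
jog_arm(increments=[{"slide":[-2.5,1,20],"roll":0,"gripper":0},{"slide":[-2.5,1,40],"roll":0,"gripper":0},{"slide":[-2.5,1,60],"roll":0,"gripper":0},{"slide":[-2.5,1,80],"roll":0,"gripper":0},{"slide":[-2.5,1,95],"roll":0,"gripper":0},{"slide":[-2.5,1,103],"roll":0,"gripper":0},{"slide":[0,1,103],"roll":0,"gripper":0},{"slide":[5,1,103],"roll":0,"gripper":0},{"slide":[10,1,103],"roll":0,"gripper":0},{"slide":[15,1,103],"roll":0,"gripper":0}])

```text
clock: 14.08
position: [0.6135, -0.123, 0.1411]
ee_rot: [-0.119, 3.132, -0.001]
force: [11.5, 0.2, -6.9]
width: 0.007
```

```bash
python3 -c "
from h import *
s,i=snap('wrist','w11.png')
print(tocab(s['position'][None]))
p=cab(-70,0);go(p[0],p[1],.115,94.4)
"
```

```text
[[ 18.42111744   1.52870807 141.10556286]]
clk 14.13 pos [ 0.6127 -0.1231  0.1412] yaw 94.34 tilt [ 0.007 -0.001] F [ 8.9  0.3 -6.1] w 0.003 j [ 0.06  0.51  0.07  1.68 -0.04  0.94  1.8 ]
SLIDE [87.8 -1.9 25.6] roll -0.001 (or 6.282)
```

View pics/w11.png

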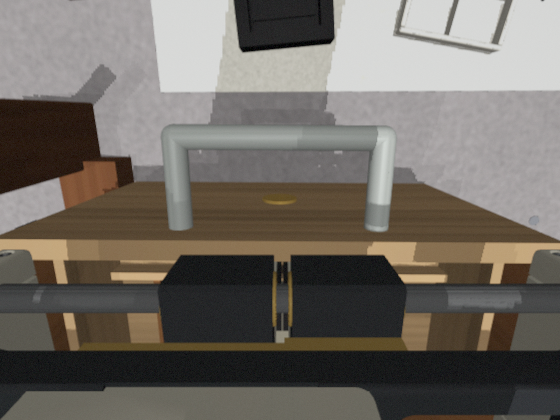

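Call:
jog_arm(increments=[{"slide":[6,0,1],"roll":0,"gripper":0},{"slide":[12,0,3],"roll":0,"gripper":0},{"slide":[18,0,5],"roll":0,"gripper":0},{"slide":[24,0,7],"roll":0,"gripper":0},{"slide":[30,0,9],"roll":0,"gripper":0},{"slide":[36,0,10],"roll":0,"gripper":0},{"slide":[42,0,12],"roll":0,"gripper":0},{"slide":[48,0,14],"roll":0,"gripper":0},{"slide":[54,0,16],"roll":0,"gripper":0},{"slide":[60,0,18],"roll":0,"gripper":0}])

```text
clock: 14.97
position: [0.5554, -0.1273, 0.125]
ee_rot: [-0.12, 3.128, -0.002]
force: [8.5, 1.3, 3.8]
width: 0.004
```

```bash
python3 -c "
from h import *
s,i=snap('side','s12.png')
print(tocab(s['position'][None]))
p=cab(-70,0);go(p[0],p[1],.115,94.4)
"
```

```text
[[-39.85630958   1.91669006 125.04766509]]
clk 15.02 pos [ 0.5537 -0.1274  0.1243] yaw 94.36 tilt [ 0.009 -0.001] F [5.4 1.7 3.6] w 0.006 j [ 0.09  0.44  0.06  1.85 -0.04  0.84  1.82]
SLIDE [28.5 -2.   9.1] roll -0.001 (or 6.283)
```

View pics/s12.png

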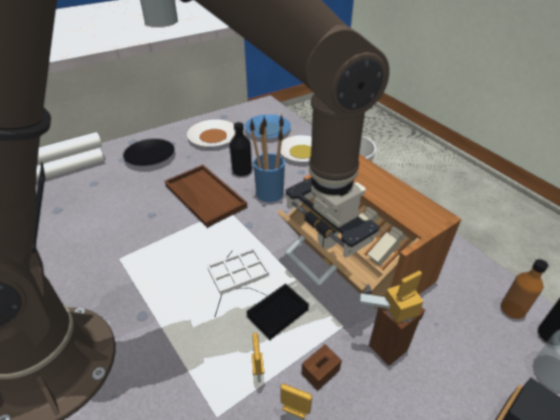

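Working: the bin is tipping (panel top near (340,265)). Continue to the stop.

Call:
jog_arm(increments=[{"slide":[5,0,1],"roll":0,"gripper":0},{"slide":[10,0,3],"roll":0,"gripper":0},{"slide":[15,0,5],"roll":0,"gripper":0},{"slide":[20,0,6],"roll":0,"gripper":0},{"slide":[25,0,8],"roll":0,"gripper":0},{"slide":[29,0,9],"roll":0,"gripper":0},{"slide":[32,0,9],"roll":0,"gripper":0},{"slide":[34,0,9],"roll":0,"gripper":0},{"slide":[36,0,9],"roll":0,"gripper":0},{"slide":[36,0,9],"roll":0,"gripper":0}])

```text
clock: 15.85
position: [0.5249, -0.1297, 0.1174]
ee_rot: [-0.121, 3.118, -0.003]
force: [20.3, 1.9, 3.0]
width: 0.001
```

```bash
python3 -c "
from h import *
s=arm.observe()
print(tocab(s['position'][None]))
p=cab(-70,0);go(p[0],p[1],.115,94.4)
"
```

```text
[[-70.39381834   1.92994842 117.35680336]]
clk 15.85 pos [ 0.5249 -0.1297  0.1174] yaw 94.44 tilt [ 0.021 -0.001] F [20.3  1.9  3. ] w 0.001 j [ 0.1   0.41  0.06  1.93 -0.04  0.78  1.83]
SLIDE [-0.3 -1.9  2.4] roll 0.001 (or -6.282)
```

Call:
jog_arm(increments=[{"slide":[-5,0,0],"roll":0,"gripper":0},{"slide":[-20,0,-2],"roll":0,"gripper":0},{"slide":[-30,0,-20],"roll":0,"gripper":0},{"slide":[-32,0,-50],"roll":0,"gripper":0},{"slide":[-36,0,-90],"roll":0,"gripper":0.4},{"slide":[-50,0,-130],"roll":0,"gripper":0.55},{"slide":[-60,0,-170],"roll":0,"gripper":0.55},{"slide":[-75,0,-200],"roll":0,"gripper":0.55},{"slide":[-90,0,-215],"roll":0,"gripper":0.55},{"slide":[-90,0,-215],"roll":0,"gripper":0.55}])

```text
clock: 16.68
position: [0.608, -0.1229, 0.3329]
ee_rot: [-0.12, 3.13, -0.002]
force: [-1.7, 0.6, 0.2]
width: 0.392
```

```bash
python3 -c "
from h import *
s,i=snap('wrist','w13.png')
print(tocab(s['position'][None]))
p=cab(30,0);go(p[0],p[1],.13,94.4)
s,i=snap('top','t13.png')
"
```

```text
[[ 13.02040874   2.0952222  332.90962706]]
clk 16.73 pos [ 0.6061 -0.1231  0.3301] yaw 94.38 tilt [ 0.005 -0.001] F [ 0.1 -0.1 -0.6] w 0.432 j [ 0.05  0.36  0.09  1.44 -0.03  1.34  1.79]
SLIDE [-17.9  -1.8 200.2] roll -0.000 (or 6.283)
```

View pics/w13.png

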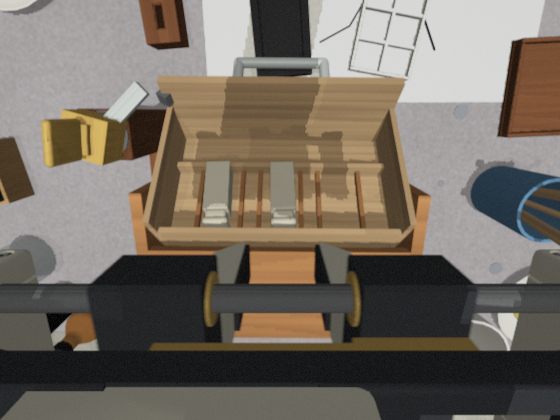

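View pics/t13.png

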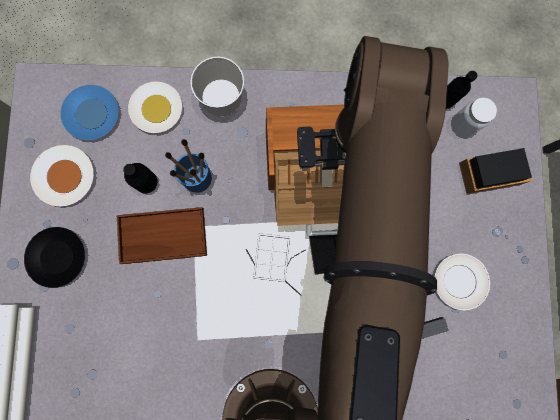

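```bash
python3 - <<'E'
from h import *
im=load('w13.png');P=tocab(pts(im));hsv=cv2.cvtColor(im['frame'],cv2.COLOR_BGR2HSV)
g=(hsv[...,1]<70)
for nm,(a,b,c,d) in {'s-70':(198,155,237,228),'s0':(264,155,302,228)}.items():
    m=np.zeros(g.shape,bool);m[b:d,a:c]=1;m&=g&(P[...,2]>90)&(P[...,2]<190)
    q=P[m];print(nm,len(q),np.percentile(q,[2,50,98],axis=0).round(1))
    for v in range(160,228,6):
        us=np.nonzero(m[v])[0]
        if len(us):print(v,us.min(),us.max(),np.median(P[v,us],0).round(1))
for v in (80,90,110,130,150,163,168,175,200,225,231,236,241,246):print(v,P[v,330].round(1),P[v,312].round(1))
E
```

```text
s-70 1788 [[ -7.1 -85.2 117.3]
 [ 24.4 -70.3 146.5]
 [ 53.8 -58.4 170.4]]
166 206 230 [ -3.1 -72.4 123. ]
172 205 232 [  2.9 -70.8 128.5]
178 205 232 [  8.8 -70.1 134. ]
184 204 231 [ 14.5 -70.7 139.8]
190 204 231 [ 20.2 -70.1 144.8]
196 203 231 [ 25.7 -70.  150.1]
202 203 230 [ 31.2 -69.7 155. ]
208 202 230 [ 36.8 -70.  159.1]
214 205 230 [ 42.7 -68.1 162.1]
220 202 227 [ 47.1 -70.  169.3]
226 204 229 [ 55.  -68.5 166.5]
s0 1633 [[ -5.8 -11.4 119. ]
 [ 25.1   1.9 148. ]
 [ 55.2  15.8 170.6]]
166 270 293 [ -2.8   1.3 122.7]
172 270 293 [  3.2   1.9 127.9]
178 270 293 [  9.    1.3 134.5]
184 270 294 [ 14.9   1.9 139.1]
190 270 294 [ 20.5   1.9 144.4]
196 270 295 [ 26.1   2.4 149.3]
202 270 295 [ 31.7   2.4 154.1]
208 270 295 [ 36.9   2.4 159.6]
214 271 294 [ 43.1   2.4 161.5]
220 271 296 [ 47.4   3.5 169. ]
226 271 295 [ 54.7   4.  167.7]
80 [-95.1  53.2 127.4] [-95.2  34.1 127. ]
90 [-85.3  54.  124.3] [-85.3  34.4 126.4]
110 [-64.7  58.  102.1] [-64.8  37.1 101.7]
130 [-40.5  62.8  75.1] [-40.6  40.   75.1]
150 [-15.   64.3  71.9] [-15.1  40.9  71.8]
163 [ -3.3  60.1 105.1] [ -3.2  38.3 103.9]
168 [  2.6  60.1 106.5] [  2.9  38.5 104.4]
175 [12.6 61.5 99.3] [12.6 39.2 98.7]
200 [ 38.4  59.3 122.5] [ 38.2  37.7 123. ]
225 [ 62.1  57.1 144.8] [ 62.1  36.3 144.7]
231 [ 54.2  51.2 184.3] [ 53.8  32.6 185.1]
236 [ 60.6  51.8 182. ] [ 60.5  33.  182.1]
241 [ 70.7  53.7 171.5] [ 71.4  34.4 169.6]
246 [  2.6  27.2 338.7] [ 84.3  36.1 153.9]
```

```bash
python3 -c "
from h import *
s=arm.observe();print(tocab(s['position'][None]))
p=cab(33,1.5);go(p[0],p[1],.139,94.4)
"
```

```text
[[  9.56248268   2.00800994 328.23569071]]
clk 16.78 pos [ 0.6046 -0.1233  0.3282] yaw 94.36 tilt [ 0.002 -0.   ] F [-0.5  0.4 -0.3] w 0.48 j [ 0.05  0.36  0.09  1.44 -0.03  1.34  1.79]
SLIDE [-23.1  -0.3 189.3] roll -0.001 (or 6.283)
```

Call:
jog_arm(increments=[{"slide":[-8,0,0],"roll":0,"gripper":0.5},{"slide":[-16,0,20],"roll":0,"gripper":0.5},{"slide":[-23,0,50],"roll":0,"gripper":0.5},{"slide":[-23,0,85],"roll":0,"gripper":0.5},{"slide":[-23,0,115],"roll":0,"gripper":0.5},{"slide":[-23,0,135],"roll":0,"gripper":0.5},{"slide":[-23,0,145],"roll":0,"gripper":0.5},{"slide":[-23,0,150],"roll":0,"gripper":0.5},{"slide":[-23,0,150],"roll":0,"gripper":0.5},{"slide":[-23,0,150],"roll":0,"gripper":0.5}])

```text
clock: 17.62
position: [0.6281, -0.1215, 0.1783]
ee_rot: [-0.119, 3.138, -0.0]
force: [-0.1, -0.2, 0.3]
width: 0.499
```

```bash
python3 -c "
from h import *
s,i=snap('wrist','w14.png');print(tocab(s['position'][None]))
p=cab(33,1.5);go(p[0],p[1],.139,94.4)
"
```

```text
[[ 33.15309501   1.88546905 178.2523435 ]]
clk 17.67 pos [ 0.6284 -0.1215  0.1787] yaw 94.35 tilt [ 0.002 -0.   ] F [ 0.1 -0.8 -0.3] w 0.5 j [ 0.06  0.5   0.07  1.6  -0.04  1.05  1.79]
SLIDE [ 0.5 -0.3 39.7] roll -0.001 (or 6.282)
```

View pics/w14.png

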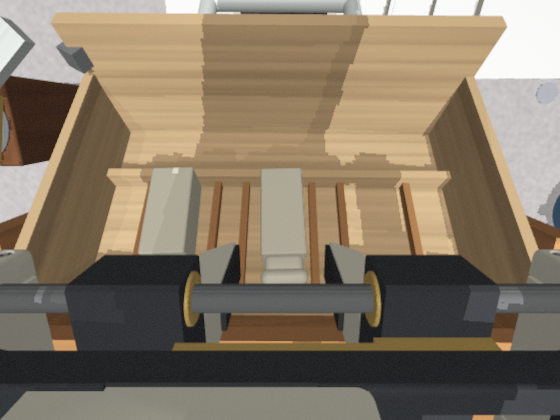

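Call:
jog_arm(increments=[{"slide":[5,0,12],"roll":0,"gripper":0.5},{"slide":[5,0,24],"roll":0,"gripper":0.5},{"slide":[5,0,34],"roll":0,"gripper":0.5},{"slide":[5,0,41],"roll":0,"gripper":0.5},{"slide":[5,0,42.5],"roll":0,"gripper":0.5},{"slide":[5,0,42.5],"roll":0,"gripper":0.4},{"slide":[5,0,42.5],"roll":0,"gripper":0.3},{"slide":[5,0,42.5],"roll":0,"gripper":0.2},{"slide":[5,0,42.5],"roll":0,"gripper":0.15},{"slide":[5,0,42.5],"roll":0,"gripper":0.15}], newtons=45)

```text
clock: 18.5
position: [0.623, -0.1217, 0.1351]
ee_rot: [-0.12, 3.139, -0.0]
force: [0.3, 0.2, 0.7]
width: 0.304
```

```bash
python3 -c "
from h import *
s,i=snap('wrist','w15.png');print(tocab(s['position'][None]))
p=cab(33,1.5);go(p[0],p[1],.139,94.4)
"
```

```text
[[ 27.98937709   2.12288284 135.0941544 ]]
clk 18.55 pos [ 0.623  -0.1217  0.1351] yaw 94.36 tilt [ 0.001 -0.   ] F [0.8 0.4 0.6] w 0.301 j [ 0.06  0.53  0.07  1.66 -0.04  0.95  1.79]
SLIDE [-5.  -0.6 -3.8] roll -0.001 (or 6.283)
```

View pics/w15.png

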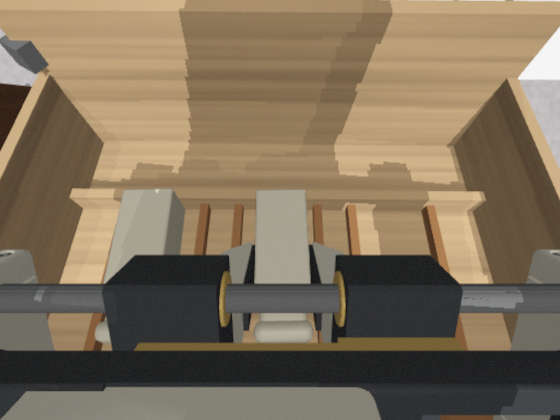

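Call:
jog_arm(increments=[{"slide":[0,0,0],"roll":0,"gripper":0.15},{"slide":[4,0,-5],"roll":0,"gripper":0.15},{"slide":[14,0,-15],"roll":0,"gripper":0.15},{"slide":[24,0,-26],"roll":0,"gripper":0.15},{"slide":[34,0,-37],"roll":0,"gripper":0.15},{"slide":[44,0,-50],"roll":0,"gripper":0.15},{"slide":[54,0,-75],"roll":0,"gripper":0.15},{"slide":[60,0,-105],"roll":0,"gripper":0.15},{"slide":[60,0,-135],"roll":0,"gripper":0.15},{"slide":[60,0,-165],"roll":0,"gripper":0.15}])

```text
clock: 19.38
position: [0.5609, -0.1265, 0.3016]
ee_rot: [0.118, -3.138, -0.0]
force: [0.3, -0.7, -1.3]
width: 0.302
```

```bash
python3 -c "
from h import *
s,i=snap('wrist','w16.png');snap('side','s16.png');print(tocab(s['position'][None]))
go(.45,.30,.28,97)
"
```

```text
[[-34.2224066    2.26650768 301.58929082]]
clk 19.48 pos [ 0.564  -0.1269  0.3055] yaw 94.33 tilt [ 0.008 -0.001] F [ 1.3 -0.1 -1.9] w 0.305 j [ 0.07  0.3   0.08  1.58 -0.03  1.25  1.8 ]
SLIDE [ 81.7 434.3  24.1] roll -0.047 (or 6.237)
```

View pics/w16.png

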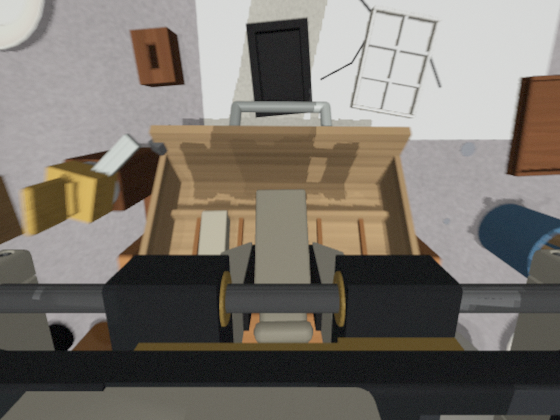

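View pics/s16.png

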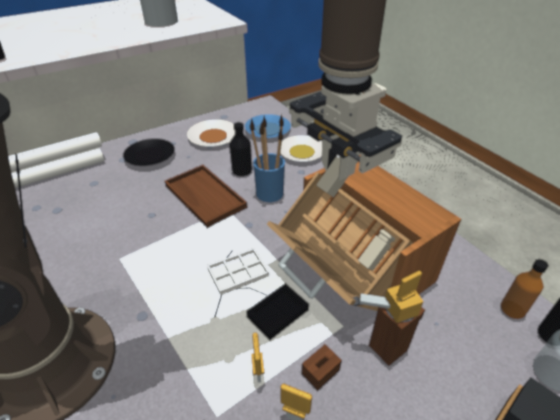

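Call:
jog_arm(increments=[{"slide":[20,25,0],"roll":0,"gripper":0.15},{"slide":[40,58,5],"roll":-0.01,"gripper":0.15},{"slide":[55,94,10],"roll":-0.02,"gripper":0.15},{"slide":[65,133,15],"roll":-0.03,"gripper":0.15},{"slide":[75,173,20],"roll":-0.04,"gripper":0.15},{"slide":[82,213,24],"roll":-0.047,"gripper":0.15},{"slide":[82,253,24],"roll":-0.047,"gripper":0.15},{"slide":[82,293,24],"roll":-0.047,"gripper":0.15},{"slide":[82,333,24],"roll":-0.047,"gripper":0.15},{"slide":[82,370,24],"roll":-0.047,"gripper":0.15}])

```text
clock: 20.32
position: [0.4513, 0.238, 0.2755]
ee_rot: [0.194, -3.135, 0.001]
force: [0.8, -1.3, -2.1]
width: 0.305
```

```bash
python3 -c "
from h import *
s,i=snap('wrist','w17.png')
s,i=snap('top','t17.png')
go(.45,.30,.28,97)
"
```

```text
clk 20.42 pos [0.4501 0.2428 0.2753] yaw 97.58 tilt [-0.002  0.003] F [-0.6 -0.1 -1.9] w 0.302 j [-0.45  0.22 -0.18  1.76  0.04  1.16  1.06]
SLIDE [-7.5 56.7 -4.6] roll 0.010 (or -6.273)
```

View pics/w17.png

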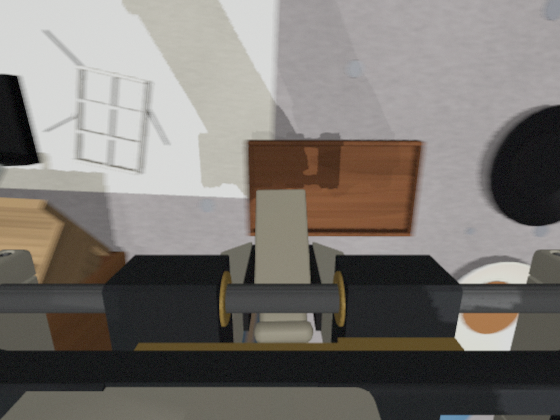

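View pics/t17.png

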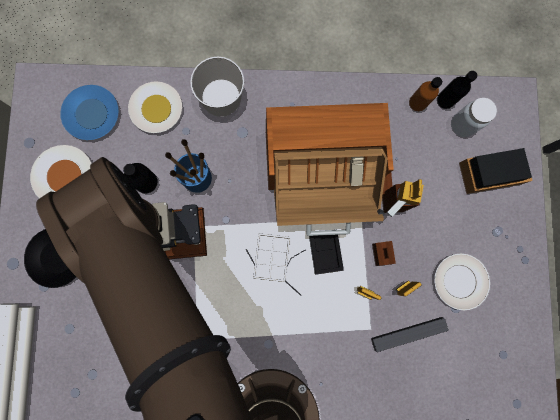

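```bash
python3 - <<'E'
from h import *
im=load('w17.png')
c=[ray(im,*p,.022) for p in((248,140),(422,140),(413,236),(250,236))]
for p in c:print(p.round(4))
c=np.array(c);print(c.mean(0), np.linalg.norm(c[0]-c[1]),np.linalg.norm(c[1]-c[2]),[np.degrees(np.arctan2(*(c[j]-c[i])[[1,0]])).round(1) for i,j in((0,1),(1,2),(3,2),(0,3))])
# stone in tool frame
P=pts(im);R=Rn.from_rotvec(im['rot']).as_matrix();T=(P-im['pos'])@R*1000
for v in (190,200,215,230,245,260,275,281,322,328):print(v,T[v,280].round(1))
print('edges',[T[230,u].round(1) for u in(257,262,300,304)])
E
```

```text
[0.4127 0.1896 0.022 ]
[0.3855 0.4085 0.022 ]
[0.5143 0.4282 0.022 ]
[0.5422 0.2044 0.022 ]
[0.46366793 0.30767018 0.022     ] 0.22054878395275893 0.13027070090274498 [np.float64(97.1), np.float64(8.7), np.float64(97.1), np.float64(6.5)]
190 [34.8 -0.9 16.5]
200 [30.3 -0.8 11.5]
215 [23.4 -0.8  6. ]
230 [16.9 -0.8  0.3]
245 [11.3 -0.7 -6.6]
260 [  5.4  -0.7 -11.9]
275 [ -0.3  -0.7 -16.7]
281 [ -2.2  -0.7 -19.4]
322 [-17.7  -0.6 -29.9]
328 [-18.1  -0.6 -33.8]
edges [array([ 16.9, -12.9,   0.4]), array([ 16.7, -10.3,   0.8]), array([17. ,  9.8,  0.1]), array([17. , 11.9,  0.1])]
```

```bash
python3 -c "
from h import *
go(.4357,.3458,.075,97)
"
```

```text
clk 20.42 pos [0.4501 0.2428 0.2753] yaw 97.58 tilt [-0.002  0.003] F [-0.6 -0.1 -1.9] w 0.302 j [-0.45  0.22 -0.18  1.76  0.04  1.16  1.06]
SLIDE [  0.4 103.5 200.6] roll 0.010 (or -6.273)
```

Call:
jog_arm(increments=[{"slide":[0,25,0],"roll":0.01,"gripper":0.15},{"slide":[0,50,10],"roll":0.01,"gripper":0.15},{"slide":[0,75,35],"roll":0.01,"gripper":0.15},{"slide":[0,95,65],"roll":0.01,"gripper":0.15},{"slide":[0,103,95],"roll":0.01,"gripper":0.15},{"slide":[0,103,125],"roll":0.01,"gripper":0.15},{"slide":[0,103,155],"roll":0.01,"gripper":0.15},{"slide":[0,103,180],"roll":0.01,"gripper":0.15},{"slide":[0,103,195],"roll":0.01,"gripper":0.15},{"slide":[0,103,200],"roll":0.01,"gripper":0.15}])

```text
clock: 21.25
position: [0.4385, 0.3361, 0.0728]
ee_rot: [0.177, -3.132, 0.006]
force: [0.5, -0.3, -2.4]
width: 0.3
```

```bash
python3 -c "
from h import *
s,i=snap('wrist','w18.png')
go(.4357,.3458,.0445,97)
"
```

```text
clk 21.3 pos [0.4389 0.3365 0.0734] yaw 96.47 tilt [-0.003 -0.003] F [-0.2 -0.4 -1.8] w 0.299 j [-0.61  0.51 -0.2   1.9   0.14  0.75  0.8 ]
SLIDE [ 2.   9.7 28.9] roll -0.009 (or 6.274)
```

View pics/w18.png

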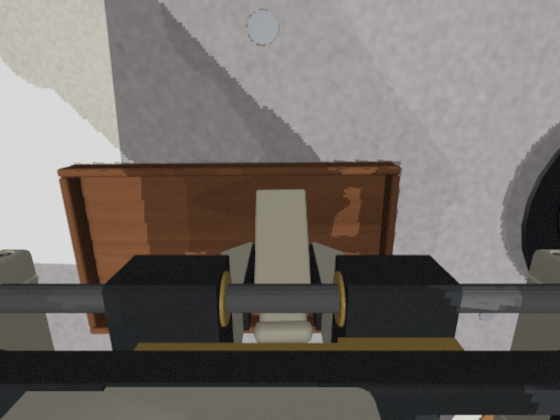

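Call:
jog_arm(increments=[{"slide":[1,5,6],"roll":-0.005,"gripper":0.15},{"slide":[2,9,12],"roll":-0.009,"gripper":0.15},{"slide":[2,9,18],"roll":-0.009,"gripper":0.15},{"slide":[2,9,23],"roll":-0.009,"gripper":0.15},{"slide":[2,9,26],"roll":-0.009,"gripper":0.15},{"slide":[2,9,28],"roll":-0.009,"gripper":0.15},{"slide":[2,9,28.5],"roll":-0.009,"gripper":0.15},{"slide":[2,9,28.5],"roll":-0.009,"gripper":0.15},{"slide":[2,9,28.5],"roll":-0.009,"gripper":0.15},{"slide":[2,9,28.5],"roll":-0.009,"gripper":0.15}])

```text
clock: 22.13
position: [0.4374, 0.3475, 0.0475]
ee_rot: [-0.191, 3.135, 0.0]
force: [0.4, -0.4, -1.4]
width: 0.299
```

Call:
jog_arm(increments=[{"slide":[0,0,1],"roll":0,"gripper":0.15},{"slide":[0,0,2],"roll":0,"gripper":0.15},{"slide":[0,0,3],"roll":0,"gripper":0.15},{"slide":[0,0,4],"roll":0,"gripper":0.15},{"slide":[0,0,5],"roll":0,"gripper":0.15},{"slide":[0,0,6],"roll":0,"gripper":0.15},{"slide":[0,0,7],"roll":0,"gripper":0.15},{"slide":[0,0,8],"roll":0,"gripper":0.15},{"slide":[0,0,9],"roll":0,"gripper":0.15},{"slide":[0,0,10],"roll":0,"gripper":0.15}], newtons=4)

```text
clock: 22.97
position: [0.4379, 0.3476, 0.0375]
ee_rot: [-0.191, 3.135, 0.001]
force: [3.3, -0.8, 4.6]
width: 0.306
```

```bash
python3 -c "
from h import *
s,i=snap('wrist','w19.png')
go(.4357,.3458,.0445,97)
"
```

```text
clk 23.02 pos [0.4377 0.3475 0.0373] yaw 96.98 tilt [0.001 0.   ] F [ 3.  -0.3  4.6] w 0.303 j [-0.63  0.57 -0.19  1.91  0.16  0.67  0.78]
SLIDE [ 2.2 -1.5 -7.2] roll -0.000 (or 6.283)
```

View pics/w19.png

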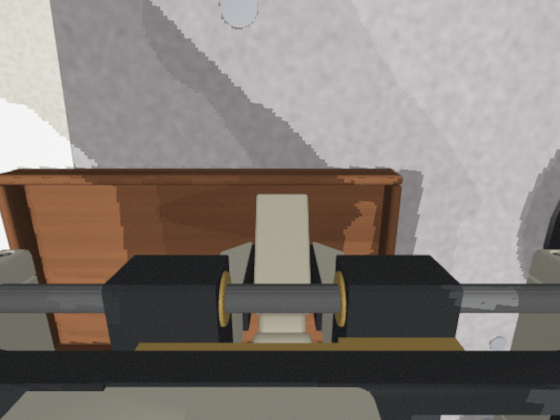

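Call:
jog_arm(increments=[{"slide":[0,0,2],"roll":0,"gripper":0.15},{"slide":[0,0,4],"roll":0,"gripper":0.15},{"slide":[-1,0,6],"roll":0,"gripper":0.15},{"slide":[-1,0,8],"roll":0,"gripper":0.15},{"slide":[-2,0,10],"roll":0,"gripper":0.15},{"slide":[-2,0,12],"roll":0,"gripper":0.15},{"slide":[-3,0,13],"roll":0,"gripper":0.15},{"slide":[-3,0,14],"roll":0,"gripper":0.15},{"slide":[-3,0,15],"roll":0,"gripper":0.15},{"slide":[-3,0,15],"roll":0,"gripper":0.15}], newtons=3)

```text
clock: 23.85
position: [0.4396, 0.3475, 0.0218]
ee_rot: [0.192, -3.135, 0.001]
force: [-0.4, 0.4, -1.2]
width: 0.309
```

```bash
python3 -c "
from h import *
s,i=snap('wrist','w20.png')
go(.4357,.3458,.0445,97)
im=load('w20.png');P=pts(im);R=Rn.from_rotvec(im['rot']).as_matrix();T=(P-im['pos'])@R*1000
for v in (195,200,215,230,245,260,275,281,322,328):print(v,T[v,280].round(1),P[v,280].round(3))
"
```

```text
clk 23.9 pos [0.4396 0.3475 0.0218] yaw 97.01 tilt [-0.001 -0.001] F [-0.   0.  -1.9] w 0.301 j [-0.63  0.59 -0.18  1.92  0.17  0.65  0.77]
SLIDE [  4.1  -1.2 -22.7] roll 0.000 (or -6.283)
195 [32.1 -0.9 15.6] [0.408 0.343 0.006]
200 [29.  -0.9 16.6] [0.411 0.343 0.005]
215 [ 29.1  -0.7 -11.9] [0.411 0.343 0.034]
230 [ 22.   -0.7 -13.3] [0.418 0.344 0.035]
245 [ 14.2  -0.7 -13.5] [0.426 0.345 0.035]
260 [  7.6  -0.7 -16.4] [0.432 0.346 0.038]
275 [ -0.6  -0.7 -16.2] [0.44  0.347 0.038]
281 [ -3.1  -0.7 -17.7] [0.443 0.347 0.039]
322 [-23.2  -0.7 -22.4] [0.463 0.35  0.044]
328 [-27.   -0.7 -22. ] [0.467 0.35  0.044]
```

View pics/w20.png

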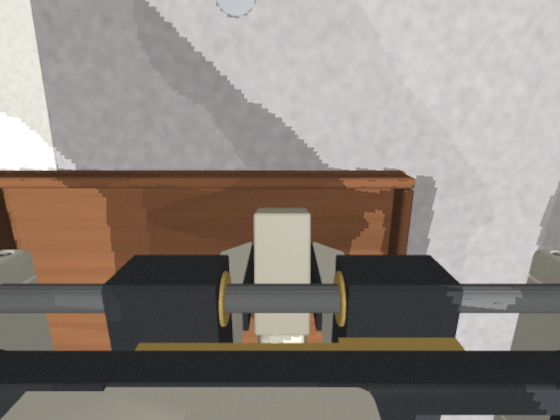

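Call:
jog_arm(increments=[{"slide":[0,0,0],"roll":0,"gripper":0.35},{"slide":[0,0,0],"roll":0,"gripper":0.4},{"slide":[0,0,0],"roll":0,"gripper":0.45},{"slide":[0,0,0],"roll":0,"gripper":0.5},{"slide":[0,0,-10],"roll":0,"gripper":0.5},{"slide":[0,0,-30],"roll":0,"gripper":0.5},{"slide":[0,0,-65],"roll":0,"gripper":0.5},{"slide":[0,-10,-105],"roll":0,"gripper":0.5},{"slide":[-10,-30,-145],"roll":0,"gripper":0.5},{"slide":[-30,-60,-185],"roll":0,"gripper":0.5}], newtons=20)

```text
clock: 24.73
position: [0.469, 0.3015, 0.1986]
ee_rot: [-0.198, 3.134, 0.004]
force: [1.5, -0.2, -1.2]
width: 0.498
```

```bash
python3 -c "
from h import *
s,i=snap('wrist','w21.png');snap('top','t21.png')
p=cab(0,-72);go(p[0],p[1],.29,94.4)
"
```

```text
clk 24.83 pos [0.4759 0.2977 0.2014] yaw 96.66 tilt [0.01  0.004] F [ 0.7 -0.3  0.2] w 0.498 j [-0.5   0.36 -0.2   1.76  0.09  1.02  0.95]
SLIDE [ -67.7 -506.4  -89.2] roll 0.039 (or -6.244)
```

View pics/w21.png

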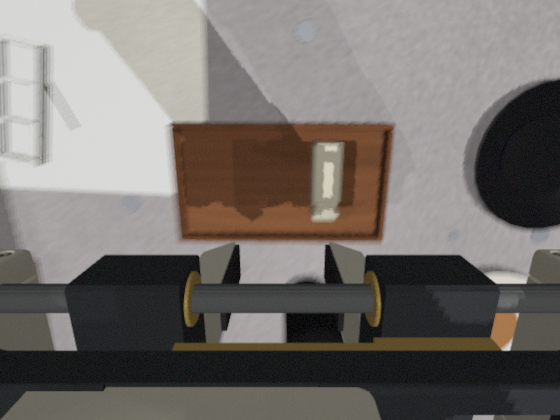

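Call:
jog_arm(increments=[{"slide":[-3,-20,-25],"roll":0.01,"gripper":0.5},{"slide":[-8,-55,-50],"roll":0.01,"gripper":0.5},{"slide":[-13,-92,-70],"roll":0.02,"gripper":0.5},{"slide":[-18,-132,-80],"roll":0.02,"gripper":0.5},{"slide":[-23,-172,-89],"roll":0.03,"gripper":0.5},{"slide":[-28,-212,-89],"roll":0.039,"gripper":0.5},{"slide":[-33,-252,-89],"roll":0.039,"gripper":0.5},{"slide":[-38,-292,-89],"roll":0.039,"gripper":0.5},{"slide":[-43,-332,-89],"roll":0.039,"gripper":0.5},{"slide":[-48,-372,-89],"roll":0.039,"gripper":0.5}])

```text
clock: 25.67
position: [0.5631, -0.065, 0.2843]
ee_rot: [-0.131, 3.139, 0.0]
force: [1.2, 0.7, -0.4]
width: 0.497
```

```bash
python3 -c "
from h import *
p=cab(10,-72);go(p[0],p[1],.33,94.4)
"
```

```text
clk 25.67 pos [ 0.5631 -0.065   0.2843] yaw 94.78 tilt [0. 0.] F [ 1.2  0.7 -0.4] w 0.497 j [ 0.04  0.3  -0.02  1.63  0.01  1.21  1.67]
SLIDE [ -36.7 -135.5  -45.8] roll 0.007 (or -6.277)
```

Call:
jog_arm(increments=[{"slide":[-6,-35,-10],"roll":0.007,"gripper":0.5},{"slide":[-14,-70,-20],"roll":0.007,"gripper":0.5},{"slide":[-22,-100,-30],"roll":0.007,"gripper":0.5},{"slide":[-30,-120,-40],"roll":0.007,"gripper":0.5},{"slide":[-36,-132,-46],"roll":0.007,"gripper":0.5},{"slide":[-37,-135.5,-46],"roll":0.007,"gripper":0.5},{"slide":[-37,-135.5,-46],"roll":0.007,"gripper":0.5},{"slide":[-37,-135.5,-46],"roll":0.007,"gripper":0.5},{"slide":[-37,-135.5,-46],"roll":0.007,"gripper":0.5},{"slide":[-37,-135.5,-46],"roll":0.007,"gripper":0.5}])

```text
clock: 26.5
position: [0.6111, -0.1938, 0.3297]
ee_rot: [0.122, -3.139, -0.001]
force: [0.3, 0.0, -0.6]
width: 0.499
```

```bash
python3 -c "
from h import *
s,i=snap('wrist','w22.png')
im=load('w22.png');P=tocab(pts(im));hsv=cv2.cvtColor(im['frame'],cv2.COLOR_BGR2HSV)
m=(hsv[...,1]<70)&(P[...,2]>105)&(P[...,2]<180)&(P[...,0]>-15)&(P[...,0]<62)&(abs(P[...,1]+70)<40)
q=P[m];print(len(q),np.percentile(q,[2,50,98],axis=0).round(1),rect(q/1000))
p=cab(28,-70);go(p[0],p[1],.1355,94.4)
"
```

```text
1647 [[ -6.5 -85.6 119.6]
 [ 25.1 -72.  148.7]
 [ 55.7 -58.8 170.5]] [26.8, -71.9, 70.0, 28.7, 1.6]
clk 26.55 pos [ 0.6112 -0.194   0.3298] yaw 94.45 tilt [-0.     0.001] F [-0.7  1.  -0.1] w 0.498 j [ 0.2   0.4   0.04  1.37 -0.02  1.37  1.89]
SLIDE [-17.6  -1.  194.3] roll 0.001 (or -6.282)
```

View pics/w22.png

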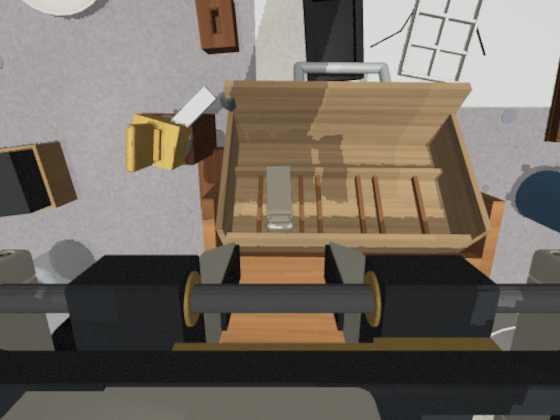

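Call:
jog_arm(increments=[{"slide":[-8,-2.5,25],"roll":0,"gripper":0.5},{"slide":[-17.6,-2.5,55],"roll":0,"gripper":0.5},{"slide":[-17.6,-2.5,90],"roll":0,"gripper":0.5},{"slide":[-17.6,-2.5,120],"roll":0,"gripper":0.5},{"slide":[-17.6,-2.5,145],"roll":0,"gripper":0.5},{"slide":[-17.6,-2.5,165],"roll":0,"gripper":0.5},{"slide":[-17.6,-2.5,180],"roll":0,"gripper":0.5},{"slide":[-17.6,-2.5,190],"roll":0,"gripper":0.5},{"slide":[-17.6,-2.5,194],"roll":0,"gripper":0.5},{"slide":[-17.6,-2.5,194],"roll":0,"gripper":0.5}])

```text
clock: 27.38
position: [0.6288, -0.1961, 0.1355]
ee_rot: [0.12, -3.138, -0.001]
force: [-0.9, -0.4, -0.2]
width: 0.497
```

```bash
python3 -c "
from h import *
s,i=snap('wrist','w23.png');print(tocab(s['position'][None]))
p=cab(28,-71.5);go(p[0],p[1],.1355,94.4)
"
```

```text
[[ 27.86896615 -72.52717046 135.49308352]]
clk 27.43 pos [ 0.6293 -0.1962  0.1364] yaw 94.38 tilt [0. 0.] F [-0.4  2.  -0.8] w 0.497 j [ 0.2   0.57  0.03  1.59 -0.02  0.99  1.88]
SLIDE [0.4 1.2 0.9] roll -0.000 (or 6.283)
```

View pics/w23.png

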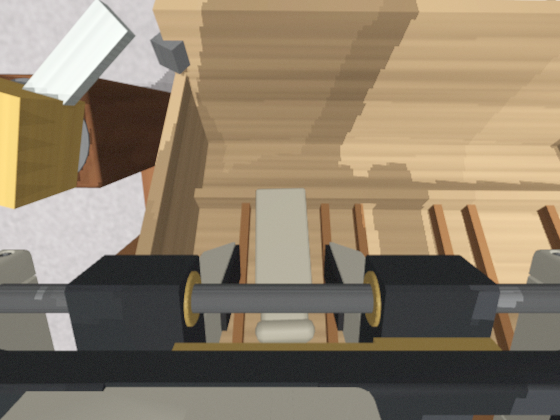

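Stone centred between the fingers at (282,250). Close and lift along the bin-floor normal.

Call:
jog_arm(increments=[{"slide":[0,0,0],"roll":0,"gripper":0.4},{"slide":[0,0,0],"roll":0,"gripper":0.3},{"slide":[0,0,0],"roll":0,"gripper":0.2},{"slide":[0,0,0],"roll":0,"gripper":0.15},{"slide":[0,0,0],"roll":0,"gripper":0.15},{"slide":[0,0,0],"roll":0,"gripper":0.15},{"slide":[3,0,-3],"roll":0,"gripper":0.15},{"slide":[10,0,-11],"roll":0,"gripper":0.15},{"slide":[20,0,-22],"roll":0,"gripper":0.15},{"slide":[30,0,-33],"roll":0,"gripper":0.15}], newtons=45)

```text
clock: 28.27
position: [0.5977, -0.1988, 0.1692]
ee_rot: [0.119, -3.137, -0.001]
force: [-0.2, -0.4, -1.6]
width: 0.303
```

Call:
jog_arm(increments=[{"slide":[10,0,-12],"roll":0,"gripper":0.15},{"slide":[20,2,-35],"roll":0,"gripper":0.15},{"slide":[30,8,-65],"roll":0,"gripper":0.15},{"slide":[30,20,-95],"roll":0,"gripper":0.15},{"slide":[32,40,-120],"roll":0,"gripper":0.15},{"slide":[36,70,-135],"roll":0,"gripper":0.15},{"slide":[42,105,-140],"roll":0,"gripper":0.15},{"slide":[50,145,-140],"roll":0,"gripper":0.15},{"slide":[58,185,-140],"roll":0,"gripper":0.15},{"slide":[66,225,-140],"roll":0,"gripper":0.15}])

```text
clock: 29.1
position: [0.5144, 0.0213, 0.3098]
ee_rot: [-0.118, 3.139, -0.001]
force: [1.7, 0.8, -2.1]
width: 0.299
```

```bash
python3 -c "
from h import *
s,i=snap('wrist','w24.png')
go(.45,.23,.28,97)
"
```

```text
clk 29.15 pos [0.5121 0.0312 0.3099] yaw 94.88 tilt [-0.001  0.005] F [-2.2  8.2 -1.7] w 0.298 j [-0.09  0.2  -0.09  1.7   0.01  1.24  1.48]
SLIDE [ 45.  203.2  30.9] roll -0.037 (or 6.246)
```

View pics/w24.png

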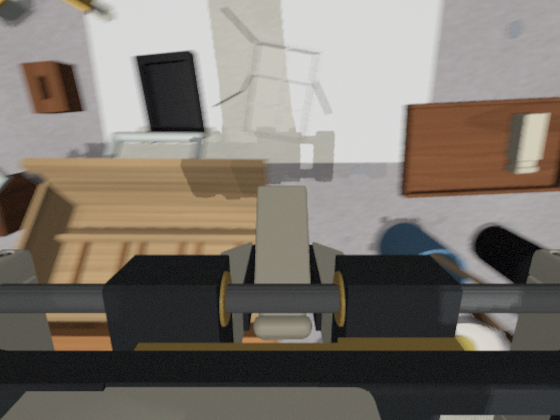

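```bash
python3 -c "
from h import *
go(.4467,.2564,.25,97)
"
```

```text
clk 29.15 pos [0.5121 0.0312 0.3099] yaw 94.88 tilt [-0.001  0.005] F [-2.2  8.2 -1.7] w 0.298 j [-0.09  0.2  -0.09  1.7   0.01  1.24  1.48]
SLIDE [ 46.  229.6  61. ] roll -0.037 (or 6.246)
```

Call:
jog_arm(increments=[{"slide":[7,30,0],"roll":-0.01,"gripper":0.15},{"slide":[14,65,10],"roll":-0.02,"gripper":0.15},{"slide":[21,100,20],"roll":-0.03,"gripper":0.15},{"slide":[28,135,30],"roll":-0.037,"gripper":0.15},{"slide":[35,165,40],"roll":-0.037,"gripper":0.15},{"slide":[40,190,50],"roll":-0.037,"gripper":0.15},{"slide":[44,210,60],"roll":-0.037,"gripper":0.15},{"slide":[46,225,61],"roll":-0.037,"gripper":0.15},{"slide":[46,229,61],"roll":-0.037,"gripper":0.15},{"slide":[46,229,61],"roll":-0.037,"gripper":0.15}])

```text
clock: 29.98
position: [0.4526, 0.2455, 0.2484]
ee_rot: [-0.18, 3.136, -0.0]
force: [-0.3, -0.7, 0.1]
width: 0.296
```

```bash
python3 -c "
from h import *
s,i=snap('wrist','w25.png')
go(.4467,.2564,.06,97)
"
```

```text
clk 30.03 pos [0.4532 0.2444 0.2485] yaw 96.48 tilt [ 0.    -0.001] F [ 0.5 -0.7 -1.1] w 0.3 j [-0.41  0.25 -0.23  1.79  0.07  1.1   1.02]
SLIDE [  5.2  12.8 188.5] roll -0.009 (or 6.274)
```

View pics/w25.png

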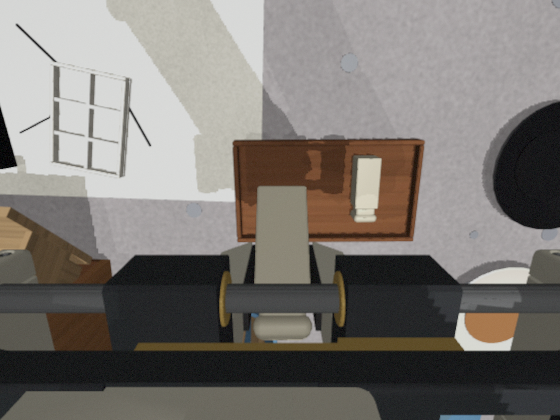

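```bash
python3 - <<'E'
from h import *
im=load('w25.png')
c=np.array([ray(im,*p,.022) for p in((234,139),(423,139),(413,242),(236,242))]);print(c.round(4).tolist(),c.mean(0))
P=pts(im);R=Rn.from_rotvec(im['rot']).as_matrix();T=(P-im['pos'])@R*1000
for v in (188,230,275):print(T[v,280].round(1))
E
```

```text
[[0.412, 0.1835, 0.022], [0.3865, 0.4057, 0.022], [0.5164, 0.4241, 0.022], [0.5429, 0.1956, 0.022]] [0.46445589 0.30222027 0.022     ]
[35.8 -0.9 17.2]
[17.1 -0.8 -0.2]
[ -0.2  -0.7 -16.9]
```

Tray unmoved at about (0.465, 0.303). Descend.

Call:
jog_arm(increments=[{"slide":[2,6,15],"roll":-0.009,"gripper":0.15},{"slide":[5,12,45],"roll":-0.009,"gripper":0.15},{"slide":[5,12.5,80],"roll":-0.009,"gripper":0.15},{"slide":[5,12.5,115],"roll":-0.009,"gripper":0.15},{"slide":[5,12.5,145],"roll":-0.009,"gripper":0.15},{"slide":[5,12.5,170],"roll":-0.009,"gripper":0.15},{"slide":[5,12.5,185],"roll":-0.009,"gripper":0.15},{"slide":[5,12.5,193],"roll":-0.009,"gripper":0.15},{"slide":[5,12.5,198],"roll":-0.009,"gripper":0.15},{"slide":[5,12.5,200],"roll":-0.009,"gripper":0.15}])

```text
clock: 30.87
position: [0.4475, 0.2564, 0.0482]
ee_rot: [-0.19, 3.135, -0.001]
force: [0.0, 1.3, -1.0]
width: 0.3
```

Call:
jog_arm(increments=[{"slide":[0,0,1],"roll":0,"gripper":0.15},{"slide":[0,0,3],"roll":0,"gripper":0.15},{"slide":[0,0,5],"roll":0,"gripper":0.15},{"slide":[0,0,7],"roll":0,"gripper":0.15},{"slide":[0,0,9],"roll":0,"gripper":0.15},{"slide":[0,0,10],"roll":0,"gripper":0.15},{"slide":[0,0,11],"roll":0,"gripper":0.15},{"slide":[0,0,12],"roll":0,"gripper":0.15},{"slide":[0,0,13],"roll":0,"gripper":0.15},{"slide":[0,0,14],"roll":0,"gripper":0.15}], newtons=4)

```text
clock: 31.7
position: [0.4472, 0.2575, 0.0342]
ee_rot: [-0.192, 3.135, 0.001]
force: [3.9, -0.4, 5.6]
width: 0.307
```

```bash
python3 -c "
from h import *
s,i=snap('wrist','w26.png')
go(.4467,.2564,.022,97)
im=load('w26.png');P=pts(im)
for v in (195,215,230,245,275,322,328):print(v,P[v,280].round(3))
"
```

```text
clk 31.75 pos [0.4469 0.2574 0.0339] yaw 97.0 tilt [0. 0.] F [ 4.1 -0.1  4.4] w 0.307 j [-0.48  0.52 -0.2   2.02  0.17  0.61  0.9 ]
SLIDE [ 0.4 -1.  11.9] roll -0.000 (or 6.283)
195 [0.419 0.253 0.005]
215 [0.422 0.254 0.035]
230 [0.428 0.254 0.039]
245 [0.435 0.255 0.044]
275 [0.447 0.257 0.052]
322 [0.466 0.259 0.062]
328 [0.469 0.259 0.063]
```

Pivoting as before; lower further, then open and rise.

Call:
jog_arm(increments=[{"slide":[0,0,2],"roll":0,"gripper":0.15},{"slide":[0,0,4],"roll":0,"gripper":0.15},{"slide":[-1,0,6],"roll":0,"gripper":0.15},{"slide":[-1,0,8],"roll":0,"gripper":0.15},{"slide":[-2,0,10],"roll":0,"gripper":0.15},{"slide":[-2,0,11],"roll":0,"gripper":0.15},{"slide":[-2,0,12],"roll":0,"gripper":0.15},{"slide":[-3,0,13],"roll":0,"gripper":0.15},{"slide":[-3,0,13],"roll":0,"gripper":0.15},{"slide":[-3,0,13],"roll":0,"gripper":0.15}], newtons=3)

```text
clock: 32.58
position: [0.449, 0.2572, 0.0206]
ee_rot: [0.192, -3.134, 0.001]
force: [0.4, -0.9, -0.0]
width: 0.304
```

Call:
jog_arm(increments=[{"slide":[0,0,0],"roll":0,"gripper":0.35},{"slide":[0,0,0],"roll":0,"gripper":0.4},{"slide":[0,0,0],"roll":0,"gripper":0.45},{"slide":[0,0,0],"roll":0,"gripper":0.45},{"slide":[0,0,-10],"roll":0,"gripper":0.45},{"slide":[0,0,-30],"roll":0,"gripper":0.45},{"slide":[0,0,-65],"roll":0,"gripper":0.45},{"slide":[0,0,-105],"roll":0,"gripper":0.45},{"slide":[-10,0,-145],"roll":0,"gripper":0.45},{"slide":[-40,0,-185],"roll":0,"gripper":0.45}], newtons=20)

```text
clock: 33.42
position: [0.4821, 0.2623, 0.2033]
ee_rot: [0.196, -3.135, -0.001]
force: [1.4, 2.1, -0.8]
width: 0.448
```

```bash
python3 -c "
from h import *
s,i=snap('wrist','w27.png');snap('top','t27.png')
p=cab(-70,0);go(p[0],p[1],.25,94.4)
"
```

```text
clk 33.52 pos [0.4901 0.2636 0.2065] yaw 96.88 tilt [0.011 0.006] F [-0.7 -0.  -0.2] w 0.45 j [-0.41  0.35 -0.23  1.77  0.09  1.02  1.01]
SLIDE [  11.7 -396.4  -45.6] roll 0.043 (or -6.240)
```

View pics/w27.png

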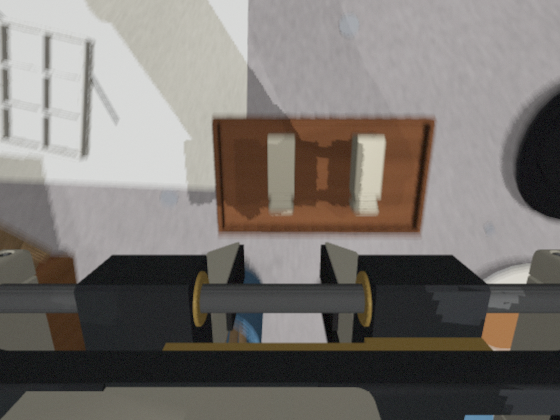

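View pics/t27.png

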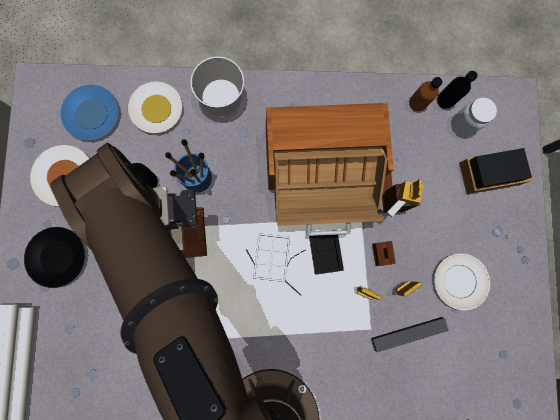

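```bash
python3 -c "
from h import *
p=cab(-160,0);go(p[0],p[1],.25,94.4)
"
```

```text
clk 33.52 pos [0.4901 0.2636 0.2065] yaw 96.88 tilt [0.011 0.006] F [-0.7 -0.  -0.2] w 0.45 j [-0.41  0.35 -0.23  1.77  0.09  1.02  1.01]
SLIDE [ 101.7 -392.8  -46.6] roll 0.043 (or -6.240)
```

Call:
jog_arm(increments=[{"slide":[5,-15,-20],"roll":0.01,"gripper":0},{"slide":[15,-50,-40],"roll":0.01,"gripper":0},{"slide":[26,-88,-47],"roll":0.02,"gripper":0},{"slide":[37,-127,-47],"roll":0.03,"gripper":0},{"slide":[48,-166,-47],"roll":0.043,"gripper":0},{"slide":[59,-205,-47],"roll":0.043,"gripper":0},{"slide":[70,-244,-47],"roll":0.043,"gripper":0},{"slide":[80,-283,-47],"roll":0.043,"gripper":0},{"slide":[90,-320,-47],"roll":0.043,"gripper":0},{"slide":[98,-355,-47],"roll":0.043,"gripper":0}])

```text
clock: 34.35
position: [0.4291, -0.1045, 0.247]
ee_rot: [-0.123, 3.139, 0.0]
force: [1.4, 0.8, -0.9]
width: 0.003
```

```bash
python3 -c "
from h import *
p=cab(-160,0);go(p[0],p[1],.07,94.4)
"
```

```text
clk 34.35 pos [ 0.4291 -0.1045  0.247 ] yaw 94.5 tilt [0.001 0.   ] F [ 1.4  0.8 -0.9] w 0.003 j [ 0.12  0.12 -0.    1.96  0.    1.06  1.77]
SLIDE [ -3.8 -34.8 177. ] roll 0.002 (or -6.281)
```

Call:
jog_arm(increments=[{"slide":[-3,-25,0],"roll":0,"gripper":0},{"slide":[-4,-35,20],"roll":0,"gripper":0},{"slide":[-4,-35,50],"roll":0,"gripper":0},{"slide":[-4,-35,80],"roll":0,"gripper":0},{"slide":[-4,-35,110],"roll":0,"gripper":0},{"slide":[-4,-35,135],"roll":0,"gripper":0},{"slide":[-4,-35,155],"roll":0,"gripper":0},{"slide":[-4,-35,170],"roll":0,"gripper":0},{"slide":[-4,-35,176],"roll":0,"gripper":0},{"slide":[-4,-35,176],"roll":0,"gripper":0}])

```text
clock: 35.18
position: [0.4363, -0.1367, 0.0696]
ee_rot: [0.124, -3.137, -0.001]
force: [-0.1, 0.1, 0.5]
width: 0.006
```

```bash
python3 -c "
from h import *
s,i=snap('wrist','w28.png');snap('side','s28.png');print(tocab(s['position'][None]))
p=cab(-137,0);go(p[0],p[1],.07,94.4)
"
```

```text
[[-159.29932037    2.09107473   69.58686554]]
clk 35.28 pos [ 0.4375 -0.137   0.0711] yaw 94.53 tilt [0.001 0.   ] F [0.8 0.7 0.1] w 0.002 j [ 0.17  0.38  0.02  2.14 -0.01  0.62  1.85]
SLIDE [-21.1  -1.6   1.1] roll 0.002 (or -6.281)
```

View pics/w28.png

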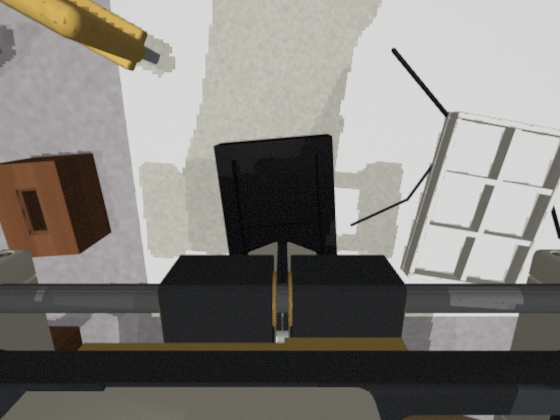

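View pics/s28.png

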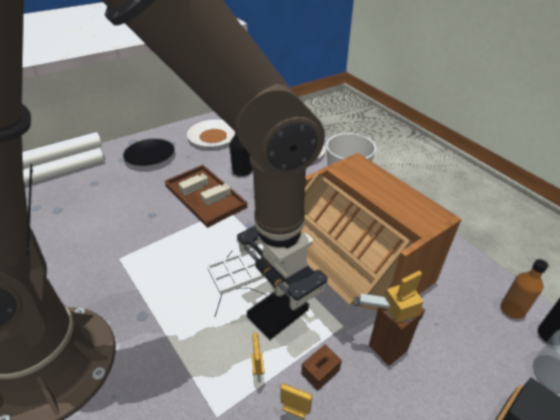

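Call:
jog_arm(increments=[{"slide":[-10,-1,0],"roll":0,"gripper":0},{"slide":[-18,-1,0],"roll":0,"gripper":0},{"slide":[-22,-1,0],"roll":0,"gripper":0},{"slide":[-25,-1,-4],"roll":0,"gripper":0},{"slide":[-28,-1,-8],"roll":0,"gripper":0},{"slide":[-31,-1,-13],"roll":0,"gripper":0},{"slide":[-34,-1,-18],"roll":0,"gripper":0},{"slide":[-38,-1,-22],"roll":0,"gripper":0},{"slide":[-42,-1,-27],"roll":0,"gripper":0},{"slide":[-46,-1,-31],"roll":0,"gripper":0}])

```text
clock: 36.12
position: [0.4788, -0.1348, 0.1007]
ee_rot: [0.122, -3.13, -0.001]
force: [-15.0, -2.5, 5.0]
width: 0.003
```

```bash
python3 -c "
from h import *
s,i=snap('side','s29.png');print(tocab(s['position'][None]))
p=cab(-60,0);go(p[0],p[1],.134,94.4)
"
```

```text
[[-116.77176758    0.62777564  100.65436938]]
clk 36.17 pos [ 0.4795 -0.1348  0.1014] yaw 94.48 tilt [-0.008  0.   ] F [-15.3  -1.7  10. ] w 0.006 j [ 0.15  0.39  0.02  2.02 -0.01  0.74  1.83]
SLIDE [-55.8  -0.4 -33.1] roll 0.001 (or -6.282)
```

View pics/s29.png

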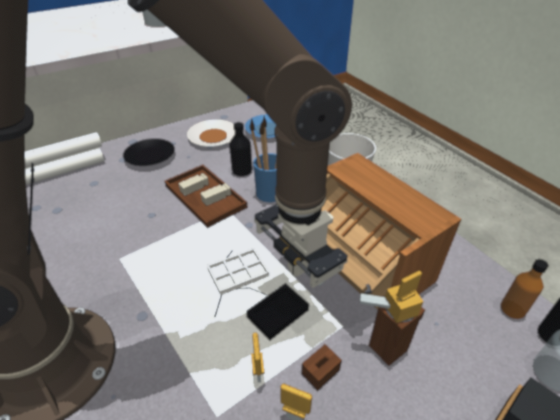

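Call:
jog_arm(increments=[{"slide":[-5,0,-6],"roll":0,"gripper":0},{"slide":[-10,0,-11],"roll":0,"gripper":0},{"slide":[-15,0,-15],"roll":0,"gripper":0},{"slide":[-20,0,-18],"roll":0,"gripper":0},{"slide":[-26,0,-22],"roll":0,"gripper":0},{"slide":[-32,0,-25],"roll":0,"gripper":0},{"slide":[-38,0,-28],"roll":0,"gripper":0},{"slide":[-43,0,-30],"roll":0,"gripper":0},{"slide":[-48,0,-32],"roll":0,"gripper":0},{"slide":[-53,0,-33],"roll":0,"gripper":0}])

```text
clock: 37.0
position: [0.5348, -0.1306, 0.1349]
ee_rot: [0.123, -3.136, 0.0]
force: [-8.1, -0.6, 5.5]
width: 0.008
```

```bash
python3 -c "
from h import *
s,i=snap('wrist','w30.png');s,i=snap('side','s30.png');print(tocab(s['position'][None]))
p=cab(-60,0);go(p[0],p[1],.134,94.4)
"
```

```text
[[-59.29402941   0.30059134 135.11072154]]
clk 37.1 pos [ 0.536  -0.1304  0.135 ] yaw 94.52 tilt [-0.001 -0.   ] F [-3.2 -0.7  2. ] w 0.007 j [ 0.12  0.41  0.03  1.87 -0.01  0.86  1.8 ]
SLIDE [ 0.6 -0.3  1. ] roll 0.002 (or -6.281)
```

View pics/s30.png

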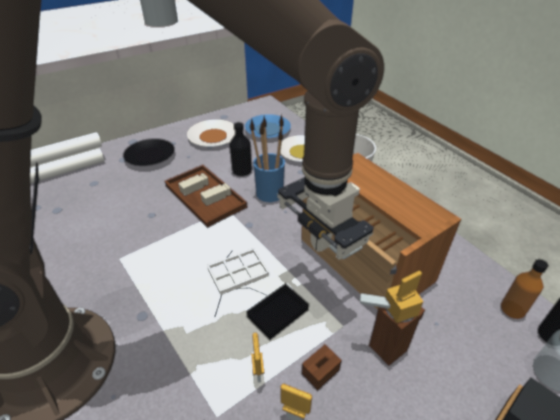

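Call:
jog_arm(increments=[{"slide":[-1,0,0],"roll":0,"gripper":0},{"slide":[-2,0,0],"roll":0,"gripper":0},{"slide":[-3,0,0],"roll":0,"gripper":0},{"slide":[-4,0,0],"roll":0,"gripper":0},{"slide":[-4,0,0],"roll":0,"gripper":0},{"slide":[-5,0,0],"roll":0,"gripper":0},{"slide":[-5,0,0],"roll":0,"gripper":0},{"slide":[-6,0,0],"roll":0,"gripper":0},{"slide":[-6,0,0],"roll":0,"gripper":0},{"slide":[-6,0,0],"roll":0,"gripper":0}])

```text
clock: 37.93
position: [0.5363, -0.1304, 0.1341]
ee_rot: [0.121, -3.129, -0.001]
force: [-23.0, -0.2, 18.5]
width: 0.002
```

```bash
python3 -c "
from h import *
s=arm.observe();print(tocab(s['position'][None]))
p=cab(-60,0);go(p[0],p[1],.134,94.4)
"
```

```text
[[-59.07966714   0.3738234  134.14754649]]
clk 37.93 pos [ 0.5363 -0.1304  0.1341] yaw 94.44 tilt [-0.011  0.   ] F [-23.   -0.2  18.5] w 0.002 j [ 0.12  0.42  0.03  1.86 -0.01  0.88  1.8 ]
SLIDE [ 0.9 -0.4  0.2] roll 0.001 (or -6.282)
```

Call:
jog_arm(increments=[{"slide":[4,0,0],"roll":0,"gripper":0},{"slide":[15,0,0],"roll":0,"gripper":0},{"slide":[30,0,-10],"roll":0,"gripper":0},{"slide":[36,0,-35],"roll":0,"gripper":0},{"slide":[36,0,-70],"roll":0,"gripper":0},{"slide":[30,-20,-105],"roll":0,"gripper":0},{"slide":[20,-50,-140],"roll":0,"gripper":0},{"slide":[15,-85,-170],"roll":0,"gripper":0.3},{"slide":[10,-120,-180],"roll":0,"gripper":0.3},{"slide":[10,-150,-180],"roll":0,"gripper":0.3}])

```text
clock: 38.77
position: [0.5467, -0.2821, 0.3192]
ee_rot: [-0.127, 3.132, -0.005]
force: [0.6, -0.5, -0.0]
width: 0.171
```

```bash
python3 -c "
from h import *
s,i=snap('wrist','w31.png');s,i=snap('side','s31.png');print(tocab(s['position'][None]))
im=load('w31.png');P=tocab(pts(im))
q=P[(abs(P[...,2]-165)<3)&(abs(P[...,0])<50)&(abs(P[...,1])<125)];print(len(q),np.percentile(q[:,0],[1,10,50,90,99]).round(1),np.median(q[:,2]))
go(.571,-.3236,.25,80)
"
```

```text
[[ -63.939097   -159.75295014  317.12631555]]
1625 [ 1.7  3.   6.5 11.9 13.9] 164.14353618920157
clk 38.87 pos [ 0.5436 -0.2872  0.3157] yaw 94.1 tilt [ 0.002 -0.005] F [-0.1  0.2  0.2] w 0.26 j [ 0.32  0.36  0.12  1.47 -0.04  1.31  2.08]
SLIDE [-24.6 -37.9  65.9] roll 0.246 (or -6.037)
```

View pics/w31.png

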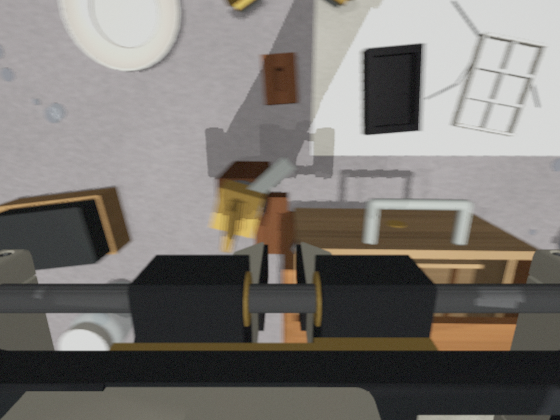

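View pics/s31.png

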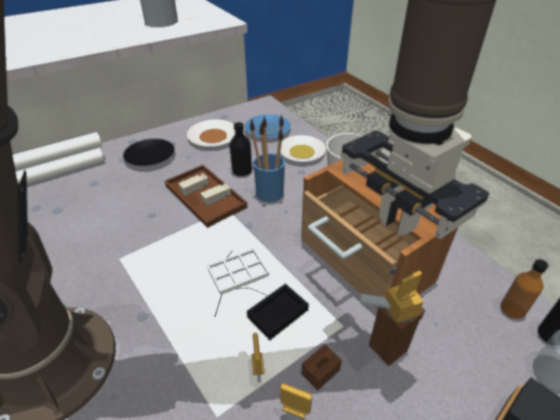

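```bash
python3 -c "
from h import *
im=load('w31.png')
m,P=brass(im,(205,170,270,255));q=P[m]
h=q[q[:,2]>.205];print(len(h),rect(h),np.median(h,0),h[:,2].max())
b=q[abs(q[:,2]-.171)<.005];print(len(b),rect(b))
h=q[(q[:,2]>.214)];print(len(h),rect(h))
s=arm.observe();print(s['position'])
"
```

```text
356 [528.2, -311.6, 12.7, 125.7, 73.0] [ 0.56412113 -0.32289307  0.22062117] 0.476223572137139
1260 [571.5, -323.9, 44.0, 45.0, 78.4]
310 [528.1, -311.7, 12.0, 125.7, 72.6]
[ 0.54360566 -0.28720383  0.31570032]
```

```bash
python3 -c "
from h import *
im=load('w31.png')
m,P=brass(im,(205,170,270,255));q=P[m]
h=q[(q[:,2]>.214)&(q[:,2]<.228)];print(len(h),rect(h),h.mean(0))
go(.5707,-.3238,.28,89)
"
```

```text
303 [570.8, -323.7, 8.0, 36.6, 86.6] [ 0.56600934 -0.32342558  0.22036698]
clk 38.87 pos [ 0.5436 -0.2872  0.3157] yaw 94.1 tilt [ 0.002 -0.005] F [-0.1  0.2  0.2] w 0.26 j [ 0.32  0.36  0.12  1.47 -0.04  1.31  2.08]
SLIDE [-24.3 -38.3  35.9] roll 0.089 (or -6.194)
```

Call:
jog_arm(increments=[{"slide":[-8,-13,5],"roll":0.04,"gripper":0.3},{"slide":[-16,-26,10],"roll":0.08,"gripper":0.3},{"slide":[-24.3,-38.3,20],"roll":0.124,"gripper":0.3},{"slide":[-24.3,-38.3,30],"roll":0.124,"gripper":0.3},{"slide":[-24.3,-38.3,46],"roll":0.124,"gripper":0.3},{"slide":[-24.3,-38.3,56],"roll":0.124,"gripper":0.3},{"slide":[-24.3,-38.3,66],"roll":0.124,"gripper":0.3},{"slide":[-24.3,-38.3,66],"roll":0.124,"gripper":0.3},{"slide":[-24.3,-38.3,66],"roll":0.124,"gripper":0.3},{"slide":[-24.3,-38.3,66],"roll":0.124,"gripper":0.3}])

```text
clock: 39.7
position: [0.5714, -0.3162, 0.2492]
ee_rot: [0.07, 3.14, -0.001]
force: [0.2, 0.8, 0.8]
width: 0.3
```

```bash
python3 -c "
from h import *
s,i=snap('wrist','w32.png')
go(.571,-.3236,.1855,87)
"
```

```text
clk 39.75 pos [ 0.5715 -0.3164  0.2494] yaw 87.44 tilt [ 0.001 -0.001] F [ 0.3  0.6 -0.3] w 0.299 j [ 0.33  0.46  0.14  1.47 -0.07  1.21  2.01]
SLIDE [ 0.3 -7.2 63.9] roll 0.008 (or -6.275)
```

View pics/w32.png

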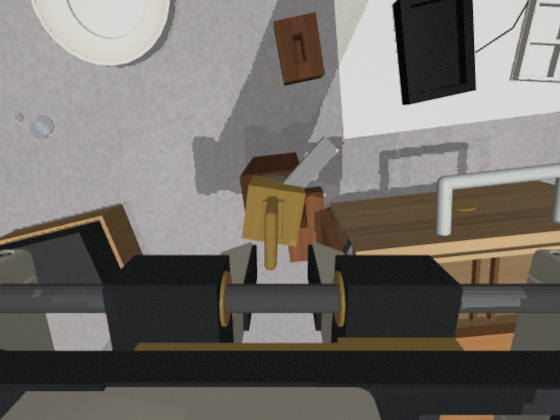

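Call:
jog_arm(increments=[{"slide":[0,-4,0],"roll":0.008,"gripper":0.3},{"slide":[0,-7.2,5],"roll":0.008,"gripper":0.3},{"slide":[0,-7.2,20],"roll":0.008,"gripper":0.3},{"slide":[0,-7.2,38],"roll":0.008,"gripper":0.3},{"slide":[0,-7.2,53],"roll":0.008,"gripper":0.3},{"slide":[0,-7.2,62],"roll":0.008,"gripper":0.3},{"slide":[0,-7.2,64],"roll":0.008,"gripper":0.3},{"slide":[0,-7.2,64],"roll":0.008,"gripper":0.15},{"slide":[0,-7.2,64],"roll":0.008,"gripper":0},{"slide":[0,-7.2,64],"roll":0.008,"gripper":0}], newtons=35)

```text
clock: 40.58
position: [0.5713, -0.3239, 0.1854]
ee_rot: [0.083, 3.139, -0.001]
force: [-0.8, 0.1, -0.2]
width: 0.128
```

```bash
python3 -c "
from h import *
s,i=snap('wrist','w33.png')
go(.571,-.3236,.1855,87)
"
```

```text
clk 40.63 pos [ 0.5713 -0.3238  0.1854] yaw 86.97 tilt [ 0.002 -0.001] F [-0.1  1.5  0.6] w 0.086 j [ 0.35  0.52  0.13  1.55 -0.07  1.08  2.02]
SLIDE [ 0.3  0.2 -0.1] roll -0.001 (or 6.283)
```

View pics/w33.png

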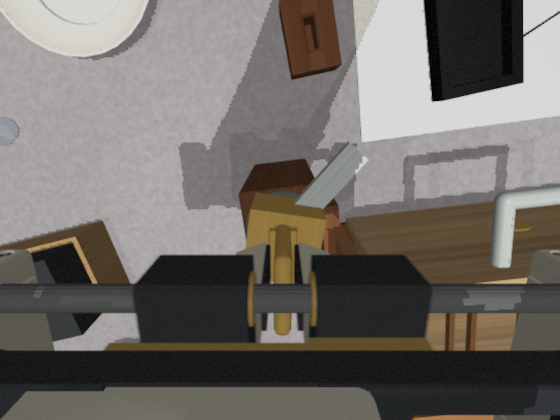

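Call:
jog_arm(increments=[{"slide":[0,0,0],"roll":0.1,"gripper":0},{"slide":[0,0,0],"roll":0.22,"gripper":0},{"slide":[0,0,0],"roll":0.34,"gripper":0},{"slide":[0,0,0],"roll":0.46,"gripper":0},{"slide":[0,0,0],"roll":0.58,"gripper":0},{"slide":[0,0,0],"roll":0.7,"gripper":0},{"slide":[0,0,0],"roll":0.82,"gripper":0},{"slide":[0,0,0],"roll":0.94,"gripper":0},{"slide":[0,0,0],"roll":1.06,"gripper":0},{"slide":[0,0,0],"roll":1.18,"gripper":0}])

```text
clock: 41.47
position: [0.5714, -0.3237, 0.1854]
ee_rot: [1.822, 2.557, 0.001]
force: [-0.1, -0.8, 0.0]
width: 0.084
```

Call:
jog_arm(increments=[{"slide":[0,0,0],"roll":0.1,"gripper":0},{"slide":[0,0,0],"roll":0.2,"gripper":0},{"slide":[0,0,0],"roll":0.28,"gripper":0},{"slide":[0,0,0],"roll":0.34,"gripper":0},{"slide":[0,0,0],"roll":0.37,"gripper":0},{"slide":[0,0,0],"roll":0.39,"gripper":0},{"slide":[0,0,0],"roll":0.41,"gripper":0},{"slide":[0,0,0],"roll":0.41,"gripper":0},{"slide":[0,0,0],"roll":0.41,"gripper":0},{"slide":[0,0,0],"roll":0.41,"gripper":0}])

```text
clock: 42.3
position: [0.5714, -0.3237, 0.1854]
ee_rot: [2.298, 2.139, 0.002]
force: [-0.4, 0.5, 5.3]
width: 0.087
```

```bash
python3 -c "
from h import *
s,i=snap('wrist','w34.png')
go(.571,-.3236,.1855,-4)
print(arm.observe()['ft_torque'])
im=load('w34.png');m,P=brass(im,(230,190,345,255))
q=P[m];q=q[abs(q[:,2]-.1705)<.004];print(len(q),rect(q))
"
```

```text
clk 42.35 pos [ 0.5714 -0.3238  0.1854] yaw -4.11 tilt [ 0.002 -0.001] F [-0.6 -0.1  6.4] w 0.087 j [ 0.09  0.55  0.53  1.57 -0.31  1.1   0.63]
SLIDE [ 0.1 -0.4 -0.1] roll -0.002 (or 6.281)
[-0.07388325  0.11406056  0.07283239]
2066 [571.2, -313.1, 43.8, 25.6, 3.5]
```

View pics/w34.png

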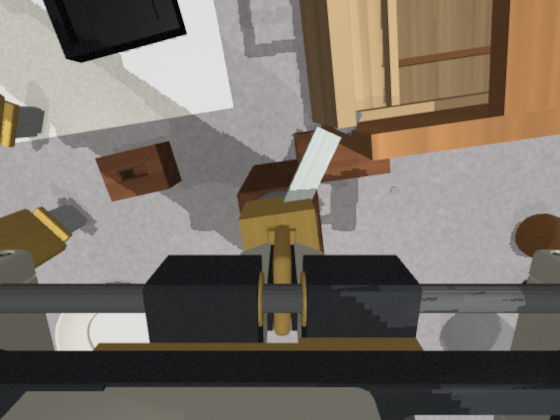

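Call:
jog_arm(increments=[{"slide":[0,0,0],"roll":0.02,"gripper":0},{"slide":[0,0,0],"roll":0.04,"gripper":0},{"slide":[0,0,0],"roll":0.06,"gripper":0},{"slide":[0,0,0],"roll":0.08,"gripper":0},{"slide":[0,0,0],"roll":0.1,"gripper":0},{"slide":[0,0,0],"roll":0.1,"gripper":0},{"slide":[0,0,0],"roll":0.1,"gripper":0},{"slide":[0,0,0],"roll":0.1,"gripper":0},{"slide":[0,0,0],"roll":0.1,"gripper":0},{"slide":[0,0,0],"roll":0.1,"gripper":0}])

```text
clock: 43.18
position: [0.5714, -0.3237, 0.1853]
ee_rot: [2.401, 2.023, 0.001]
force: [-0.4, -0.9, 6.3]
width: 0.09
```

```bash
python3 -c "
from h import *
s,i=snap('wrist','w35.png')
go(.571,-.3236,.1855,-4)
print(arm.observe()['ft_torque'])
im=load('w35.png');m,P=brass(im,(230,190,345,255))
q=P[m];q=q[abs(q[:,2]-.1705)<.004];print(len(q),rect(q))
"
```

```text
clk 43.23 pos [ 0.5714 -0.3237  0.1854] yaw -9.76 tilt [ 0.002 -0.001] F [-0.   0.   5.4] w 0.091 j [ 0.08  0.56  0.56  1.57 -0.32  1.1   0.55]
SLIDE [ 0.1 -0.4 -0.1] roll -0.101 (or 6.183)
[-0.16831546  0.10413097  0.6949078 ]
2053 [571.3, -314.5, 43.8, 28.2, 3.5]
```

Call:
jog_arm(increments=[{"slide":[0,0,0],"roll":-0.05,"gripper":0},{"slide":[0,0,0],"roll":-0.1,"gripper":0},{"slide":[0,0,0],"roll":-0.1,"gripper":0},{"slide":[0,0,0],"roll":-0.1,"gripper":0.15},{"slide":[0,0,0],"roll":-0.1,"gripper":0.3},{"slide":[0,0,0],"roll":-0.1,"gripper":0.3},{"slide":[0,0,-20],"roll":-0.1,"gripper":0.3},{"slide":[0,0,-50],"roll":-0.1,"gripper":0.3},{"slide":[0,0,-85],"roll":-0.1,"gripper":0.3},{"slide":[0,0,-120],"roll":-0.1,"gripper":0.3}])

```text
clock: 44.07
position: [0.5702, -0.3231, 0.305]
ee_rot: [-2.299, -2.138, 0.001]
force: [1.3, -1.0, -0.4]
width: 0.3
```

Call:
jog_arm(increments=[{"slide":[-20,-20,0],"roll":0,"gripper":0.3},{"slide":[-40,-50,0],"roll":0,"gripper":0.3},{"slide":[-50,-85,0],"roll":0,"gripper":0.3},{"slide":[-60,-120,0],"roll":0,"gripper":0.3},{"slide":[-60,-150,0],"roll":0,"gripper":0.3},{"slide":[-60,-170,0],"roll":0,"gripper":0.3},{"slide":[-60,-170,0],"roll":0,"gripper":0.3},{"slide":[-60,-170,0],"roll":0,"gripper":0.3},{"slide":[-60,-170,0],"roll":0,"gripper":0.3},{"slide":[-60,-170,0],"roll":0,"gripper":0.3}])

```text
clock: 44.9
position: [0.3981, -0.3707, 0.3041]
ee_rot: [-2.298, -2.142, 0.0]
force: [0.5, 0.3, -0.6]
width: 0.302
```

```bash
python3 -c "
from h import *
s,i=snap('top','t36.png');s,i=snap('side','s36.png');go(.4,-.3,.3)
for fn,box in (('t36.png',(395,170,430,215)),('t0.png',(395,170,430,215))):
  im=load(fn);m,P=brass(im,box);q=P[m];b=q[abs(q[:,2]-.171)<.005];print(fn,len(b),rect(b));h=q[q[:,2]>.21];print(len(h),rect(h) if len(h)>4 else '', h.max(0) if len(h) else '')
  Pc=tocab(pts(im));q=Pc[(abs(Pc[...,2]-165)<3)&(abs(Pc[...,0])<30)&(abs(Pc[...,1])<120)];print('panel',len(q),np.percentile(q[:,0],[5,50,95]).round(1))
"
```

```text
clk 45.0 pos [ 0.3978 -0.3708  0.3039] yaw -4.05 tilt [-0.001  0.   ] F [-0.  -0.1  0.2] w 0.3 j [ 0.17  0.26  0.62  1.69 -0.16  1.24  0.76]
SLIDE [70.7 -2.8  3.9] 
t36.png 226 [572.3, -322.1, 43.8, 44.3, 4.2]
69 [484.2, -151.0, 23.0, 418.8, 27.0] [0.57651236 0.03035524 1.21592976]
panel 382 [ 3.1  8.2 13. ]
t0.png 306 [572.2, -322.2, 44.2, 45.9, 6.0]
0  
panel 374 [ 3.2  8.1 13.2]
```

View pics/t36.png

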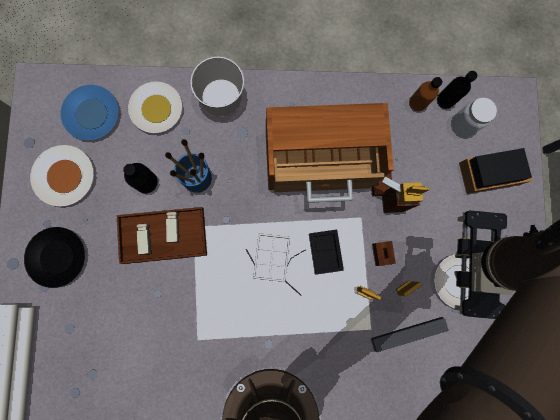

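View pics/s36.png

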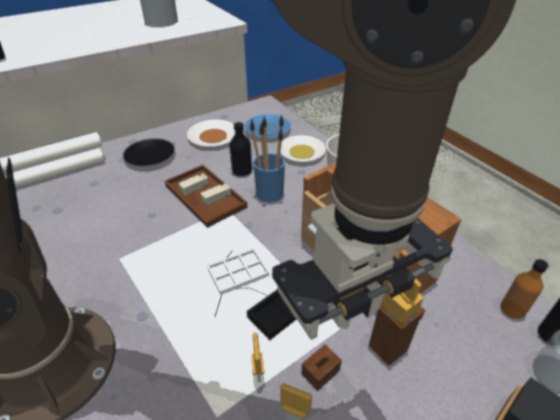

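```bash
python3 -c "
from h import *
im=load('t36.png');P=pts(im);hsv=cv2.cvtColor(im['frame'],cv2.COLOR_BGR2HSV)
roi=np.zeros(hsv.shape[:2],np.uint8);roi[205:262,118:206]=1
m=roi&((hsv[...,1]<90)&(hsv[...,2]>90)&(P[...,2]>.012)).astype(np.uint8)
k,l,st,c=cv2.connectedComponentsWithStats(m)
R=np.array([[.9925,-.122],[.122,.9925]])
for i in range(1,k):
  if st[i,4]<25: continue
  q=P[l==i];q=q[q[:,2]<.1];print(st[i],rect(q),'z',np.percentile(q[:,2],[5,50,95]).round(4));t=(q[:,:2]-[.465,.3035])@R*1000;print('tray-local',np.percentile(t,[2,98],axis=0).round(0).tolist())
hh=roi.astype(bool)&(hsv[...,1]>100);q=P[hh];q=q[(q[:,2]<.04)&(q[:,2]>.002)];print('tray',rect(q))
cv2.imwrite('pics/t36z.png',cv2.resize(im['frame'][200:270,110:215],(750,500),interpolation=cv2.INTER_CUBIC))
"
```

```text
[166 212  11  30 316] [486.9, 275.0, 77.8, 27.4, 2.6] z [0.0301 0.0336 0.0376]
tray-local [[-20.0, -44.0], [56.0, -16.0]]
[137 224  11  30 299] [453.4, 349.2, 77.8, 27.7, 5.0] z [0.0306 0.0343 0.0378]
tray-local [[-44.0, 34.0], [31.0, 60.0]]
tray [465.1, 303.3, 129.4, 229.7, 7.2]
```

View pics/t36z.png

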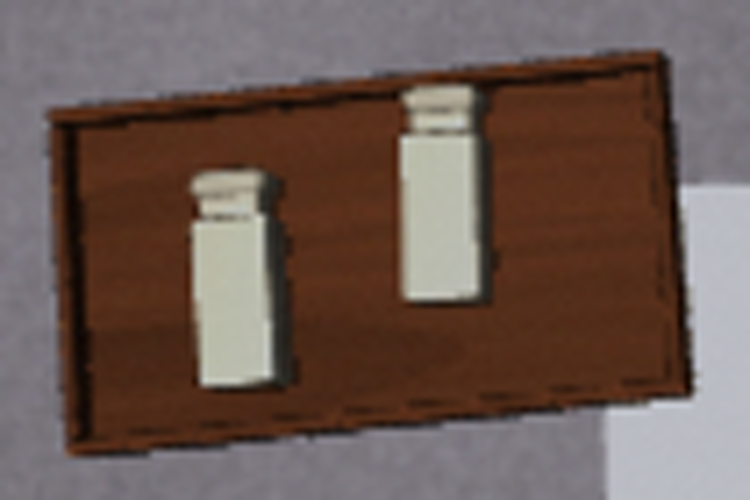

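```bash
python3 -c "
from h import *
im=load('t36.png');m,P=brass(im,(395,170,435,215));q=P[m];h=q[(q[:,2]>.205)&(q[:,2]<.25)];print(len(h),rect(h),np.percentile(h[:,2],[50,95]))
print(arm.observe()['clock'],arm.sign_off())
"
```

```text
72 [572.0, -322.2, 39.1, 9.1, 88.3] [0.22065071 0.22400264]
the job is handed in; nothing more can be done
45.0 None
```

The job is done and handed in at 45 s of the 210 s allowed.

I took the smallest key (bow 40 mm wide, against 50 mm on the other two) from its stand, pushed it home and turned it to the unlocked stop. I then tipped the bin forward to its stop. It held two stones, and the third lane was empty. I carried both to the tray and laid them flat, then pushed the bin shut and turned the key back to the locked stop. The key is still in the lock.

**Last checks:**
- **Bin:** it reads shut. The front panel is within 0.2 mm of where it started.
- **Lock:** its block sits at 4.2° from the top camera and 3.5° from the wrist camera. It read about 6° at the start, so I took the 0.7 N m I felt at the stop as the proof that it is locked.
- **Key:** the top of the bow is at 0.221 m, as expected for a key fully home.
- **Stones:** both lie flat on the tray floor inside the walls, with their tops at 0.034 m. The second was knocked about 2–3 cm towards the tray's far wall after I laid it, but it stayed flat and clear of the wall by about 3 mm.
- **Tray:** it has not moved.
- **Other things:** I compared these by eye only. In the last pictures they look unmoved, with the arm clear of everything.

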